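# Run in a rebuilt spindle bearing and park the platter at its mark

### The job

Run in the rebuilt bearing on the stand: take the crank handle and turn it counter-clockwise, seen from above, until the platter itself turns at about 20 turns a minute, and keep the platter between 17 and 23 turns a minute for at least 6 seconds without a break, never over 28. Then use the crank to bring the platter to a standstill with its yellow mark at the red pointer, within 15 mm along the rim, let go of the handle and leave it all at rest. Turn the platter by the crank only, never by touching the platter or the drag shoe, and leave the other things on the bench where they are.

Things in the scene. Friction and masses are not known exactly. Their poses are not given: they have to be found in the camera images.
- stand: Blue run-in stand, bolted to the bench; place and yaw vary. Origin on the bench under the vertical spindle axis, z up. Its +x axis points from the spindle axis to the red pointer, a post 34 mm wide, 96 mm high, 168 mm from the axis to its outside; its blade tip is 135 mm from the axis, just outside the platter's rim. Base radius 110 mm.
- platter (a joint): Angle of the platter on the stand's vertical axis, rad, growing counter-clockwise seen from above, without limit (it counts turns). 0, or a whole number of turns (6.283), when the yellow mark is at the pointer. Inertia nominally 0.038 kg m2 (4.6 kg, varies by up to 35 %). Its bearing drags with 0.005 N m plus 0.01 N m per rad/s, and the drag shoe brakes it in addition.
- crank (a joint): Angle of the crank relative to the platter, rad, counter-clockwise positive, no limit. The crank drives the platter only through a slipping grease coupling: 0.06 N m per rad/s of speed difference. So the platter follows with a time constant of about 0.45 to 0.75 s and runs slower (2.1 rad/s at some 2.7 to 4.1 rad/s of the crank); a crank held still brakes it. At rest it stays put.
- mark (a point): Point on the platter's top face in the yellow stripe (60 mm long radially, 24 mm wide), 120 mm from the spindle axis. The platter is a bright metal disc 130 mm in radius, its top 78 mm above the bench; the dark coupling drum on it is 46 mm in radius and reaches 100 mm above the bench.
- pointer (a point): Fixed point of the stand under which the mark must stop: 120 mm from the spindle axis towards the red pointer, 78 mm above the bench.
- drag_shoe: Orange drag shoe: a trailing arm 100 mm long, hinged on a post of the stand beside the platter, whose weighted block (30 x 36 mm, top 101 mm above the bench) rests on the platter 105 mm from the axis, opposite the pointer. It only rubs, nominally 0.045 N m against the motion, but its weight and friction vary: 0.014 to 0.09 N m. Leave it alone. Origin: contact point under the block.
- handle: The crank's upright black handle with an orange band: 32 mm in diameter, 60 mm long, a sleeve that spins freely on its pin, so a gripper can hold it without turning. Origin at the centre of its underside, 117 mm above the bench; top at 177 mm (pin end 4 mm higher); z up. It moves on a circle of 70 mm radius about the spindle axis. The crank arm's top is at 115 mm.
- grease_jar: Red grease jar with black cap, 72 mm in diameter, 70 mm high; bystander, origin under its centre.
- spray_green: Green and white spray can, 56 mm in diameter, 170 mm high; bystander, origin under its centre.
- spray_blue: Blue spray can, 48 mm in diameter, 150 mm high; bystander, origin under its centre.
- tape_roll: Yellow roll of tape lying flat, 84 mm in diameter, 24 mm high; bystander, origin under its centre.
- screwdriver: Screwdriver with red handle, 200 mm long, lying along its x; bystander.
- screw_tray: Blue open tray with three compartments, 130 x 180 x 40 mm; bystander, origin under its centre.
- drill: Yellow and black cordless drill standing on its battery, about 220 mm high; bystander, origin under the battery.

How it is judged:
By the outcome, as a careful person would: the job done as asked, in the order asked, and still so for the second after the job is handed in, with the robot touching nothing.
It also fails if it takes over 61 s, if anything falls off the work surface, if the arm or the gripper's body presses on something with over 40 N, if the wrist force passes 120 N, or if a joint passes its speed limit or range.

### The arm

A 7-joint arm with a two-finger parallel gripper is mounted at the origin on the work surface. World frame = base frame: x ahead of the robot, y to its left, z up, the work surface at z = 0. Lengths are in mm, angles in rad, forces in N, time in s.
With the tool pointing down it reaches from about 350 to 900 mm from the base axis. Payload 19.9 kg.
Tool frame: the origin (TCP) lies at the very end of the fingers, on their centre line; the grasp point (between the pads) lies 19 mm behind it; z points along the fingers, y is the line along which they close (so a half turn about z gives the same grasp; the last joint's range is limited). The gripper opens to 94 mm and grips with 3 to 60 N. Pads are 16 mm wide; open, the fingers measure 119 mm over their backs; the gripper's body (75 mm by 177 mm) begins 78 mm behind the grasp point.
Start: joints at [-1.357, 0.417, -0.01, 1.614, 0.005, 1.111, -0.053], TCP at [157.523, 604.802, 205.425] pointing down, gripper open.
Joint ranges: [-2.81, 2.81], [-0.39, 2.02], [-1.27, 1.25], [0.06, 2.57], [-1.19, 4.33], [0.19, 2], [-2.82, 2.82]. Speed limits (rad/s): [1.89, 1.89, 2.39, 2.39, 3.01, 3.01, 3.01].

### API

Orientations are given as a rotation vector (axis times angle).
In Python, from plant import r gives the robot as it stands. The module is installed in compiled form; this text tells all that it offers.
- The arm moves only by the tool arm_command, never from a script. Its argument "deltas" is a list of rows, each an object of numbers: "rx", "ry", "rz": the turn, a rotation vector about the tool's x, y, z in units of 6 degrees (1.0 is 6 degrees); "x", "y", "z": the shift along the tool's x, y, z in cm; "hand": the opening, from 0 (shut) to 1 (fully open). In form: [{"rx": .., "ry": .., "rz": .., "x": .., "y": .., "z": .., "hand": ..}, ...]. A call has 1 to 12 rows; each row is the pose to reach, as a shift and turn from the pose commanded when the call began, along the tool's axes at that moment; what a row does not reach only later rows make up. A row lasts 1/12 s, in which the tool goes at most 41.7 mm and 7.16 degrees, less where a joint would pass 70% of its speed; a pose out of reach is approached as far as the arm can. A call with a gripper value outside its range is refused whole. The fingers move at their own pace and stop on an object; "force" is the grip in N (left out, the last holds). Time passes only in rows, so rows that repeat a pose let the fingers close. It gives the time, the measured TCP pose, the force, the opening and the grip force at its end, in the units of the state.
- r.read_state(): the state, without advancing time (a new reading comes with each control period).
- r.grab_frame(name): name is "scene" or "top" or "wrist"; returns the picture (480x640x3 uint8, red, green, blue); there is no depth.
- r.camera_model(name): a dict with "fx", "fy", "cx", "cy" (pixels), "cam_to_world" (4x4, takes a point from camera to world coordinates). Camera axes: x right, y up, looking along -z (the intrinsics and any distortion apply to the point x, -y, -z); pixel columns grow to the right and rows downward; lengths in mm; the calibration is good to about 2 mm. A picture is of the moment at which its call begins: read the wrist's pose just before it. camera_model takes no time and is no camera call; for the wrist camera it gives the pose at the moment of the call.
- r.finish_job(): hands the job in; it is judged then, once.
Trained networks look in the newest picture that a camera, given by its name, has taken for a name from the list of things; names that differ only in an ending like _2 or _b are one class to them, and where a whole thing is asked for, a point or a joint stands for the part that bears it (a point fixed in the world has none). Each returns a list of dicts, best first, with "score" (0 to 1); they miss things now and then, are a little off and sometimes report something else, mostly with a low value. They report only what shows in the picture. A call takes as long as a camera call.
- r.look_for(thing, camera): "position" ([column, row] in pixels, amid what is visible of it).
- r.landmark_of(thing, camera): "position" ([column, row] in pixels: a listed point, or the origin of a listed thing).
The state is a dict: "time": time; "joint_pos": joint angles; "qvel": joint speeds; "joint_torque": joint torques, N m; "ee_pos": TCP position; "tool_rot": TCP orientation; "wrist_force": force on the tool from outside, world axes, zero at the start; "wrist_torque": the same for the moment, N m; "gripper_width": opening from 0.0 (shut) to 1.0 (fully open); "grip_force": force on a finger pad.
Only numpy, scipy, OpenCV 4.12 (cv2) and the standard library are available. Lean on these libraries where they do the work, as an engineer would, in place of code of your own. Each camera call takes 0.05 s, during which the arm holds its last target. There are 200 camera calls.

## Working session

There is one attempt and no reset: what is moved stays moved. The work goes in short steps, Python scripts to look and compute and a tool call to move; the robot and the scene stay as the last step left them, time stands still between calls to the robot, and variables do not carry over. Pictures are saved under pics/ and viewed, at most 10 in all, crops included, and the job is handed in when it is done.

Besides the shell and the picture viewer there is one more tool, called after "Call:" in YAML: its name, and indented under it one key for each argument. arm_command: Moves the arm, as the interface text tells. Its arguments: {"type":"object","properties":{"deltas":{"type":"array"},"force":{"type":"number"}},"required":["deltas"]}

```bash
mkdir -p pics
cat > h.py <<'E'
import numpy as np, cv2
from plant import r
from scipy.spatial.transform import Rotation as R
def ray(cam,px,z):
    m=r.camera_model(cam); T=np.array(m["cam_to_world"])
    d=np.array([(px[0]-m["cx"])/m["fx"],-(px[1]-m["cy"])/m["fy"],-1.0])
    d=T[:3,:3]@d; o=T[:3,3]
    return o+d*(z-o[2])/d[2]
def save(cam,name):
    im=r.grab_frame(cam); cv2.imwrite("pics/"+name,im[:,:,::-1]); return im
E
python3 - <<'E'
from h import *
s=r.read_state(); print({k:np.round(v,3) for k,v in s.items()})
print(R.from_rotvec(s["tool_rot"]).as_matrix().round(3))
for c in ["scene","top"]:
    im=save(c,c+"0.png")
    m=r.camera_model(c); print(c,m.keys(),np.array(m["cam_to_world"]).round(2)[:3,3])
    for t,z in [("stand",0),("mark",78),("pointer",78),("handle",117),("drag_shoe",78),("platter",78),("grease_jar",0),("spray_green",0),("spray_blue",0),("drill",0)]:
        l=r.landmark_of(t,c)
        for q in l[:2]: print(t,np.round(q["position"],1),round(q["score"],2),ray(c,q["position"],z).round(1)) if "position" in q else print(t,q)
E
```

```text
{'time': np.float64(0.0), 'joint_pos': array([-1.358,  0.418, -0.01 ,  1.614,  0.005,  1.111, -0.053]), 'qvel': array([-0.001, -0.002, -0.001, -0.001,  0.002, -0.001, -0.001]), 'joint_torque': array([ 0.0000e+00, -8.5126e+01,  6.3900e-01, -4.2599e+01, -4.9000e-02,
        1.9000e-02,  0.0000e+00]), 'ee_pos': array([157.432, 604.457, 204.822]), 'tool_rot': array([-3.990e-01, -3.116e+00,  2.000e-03]), 'wrist_force': array([-0.085, -0.691,  1.065]), 'wrist_torque': array([0.003, 0.007, 0.004]), 'grip_force': np.float64(0.0), 'gripper_width': np.float64(1.001)}
[[-0.968  0.252 -0.   ]
 [ 0.252  0.968 -0.001]
 [-0.    -0.001 -1.   ]]
scene dict_keys(['fx', 'fy', 'cx', 'cy', 'cam_to_world']) [1545.72  283.89  890.85]
stand [275.3 250. ] 0.94 [ 521.4 -123.     0. ]
stand [163.  240.3] 0.2 [ 570.2 -464.6   -0. ]
mark [302.2 246.5] 0.88 [576.9 -22.4  78. ]
mark [253.3 206.5] 0.18 [ 432.  -221.1   78. ]
pointer [255.9 250.8] 0.92 [ 628.5 -136.3   78. ]
handle [251.2 209.1] 0.63 [ 499.5 -197.8  117. ]
drag_shoe [284.3 205.2] 0.56 [ 399.7 -133.1   78. ]Traceback (most recent call last):
  File "<stdin>", line 8, in <module>
ValueError: it knows: drag_shoe, drill, grease_jar, handle, mark, pointer, screw_tray, screwdriver, spray_blue, spray_green, stand, tape_roll
```

View pics/scene0.png

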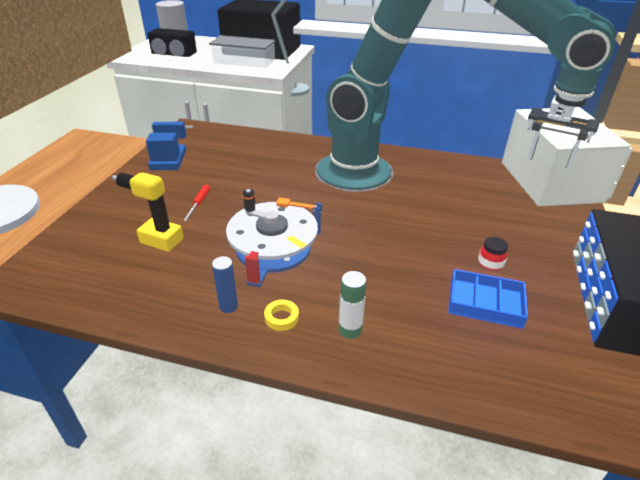

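The scene view shows the stand near (272,230), the handle at (249,200), the red pointer at (253,268), the yellow mark at (296,241) and the blue can at (225,285).

Run:
```python
from h import *
for c in ["top"]:
    im=save(c,c+"0.png")
    m=r.camera_model(c); print(c,{k:m[k] for k in ("fx","fy","cx","cy")},np.array(m["cam_to_world"]).round(3))
    for t,z in [("stand",0),("mark",78),("pointer",78),("handle",117),("drag_shoe",78),("spray_blue",0),("spray_green",0),("drill",0)]:
        l=r.landmark_of(t,c)
        for q in l[:2]: print(t,np.round(q["position"],1),round(q["score"],2),ray(c,q["position"],z).round(1))
```

```text
top {'fx': 532.1174929010813, 'fy': 532.1174929010813, 'cx': 305.33138256514906, 'cy': 242.16493108725356} [[ 2.200000e-02  9.920000e-01 -1.280000e-01  3.824750e+02]
 [-1.000000e+00  2.400000e-02  1.800000e-02  1.321600e+01]
 [ 2.100000e-02  1.270000e-01  9.920000e-01  1.436172e+03]
 [ 0.000000e+00  0.000000e+00  0.000000e+00  1.000000e+00]]
stand [381.2 264. ] 0.28 [ 512.5 -220.4    0. ]
mark [313.3 236.5] 0.7 [572.4 -31.9  78. ]
pointer [349.4 215.5] 0.74 [ 629.7 -124.5   78. ]
handle [383.4 263.8] 0.46 [ 502.5 -206.9  117. ]
drag_shoe [352.2 298.5] 0.67 [ 415.6 -134.1   78. ]
spray_blue [357.9 169.1] 0.98 [ 775.3 -154.6    0. ]
spray_green [246.2 168.9] 0.7 [767.3 154.8   0. ]
drill [472.2 241.8] 0.76 [ 579.5 -470.3    0. ]
```

View pics/top0.png

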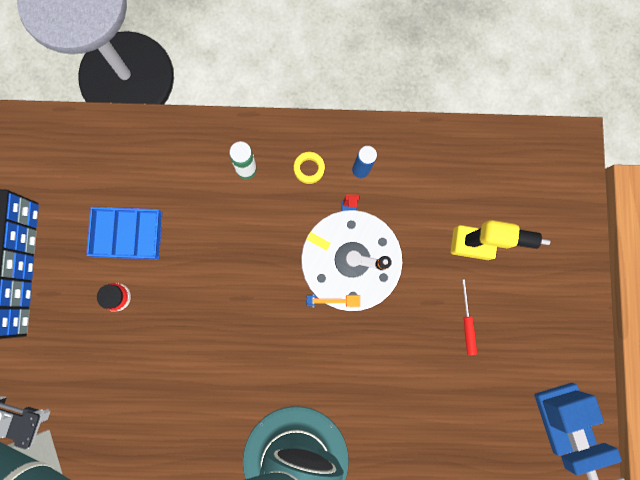

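The top view shows the platter centred near (352,260), the handle at (384,262), the mark at (318,241) and the pointer at (351,202). The area around the stand is clear. Next I'll fit the rim for a precise axis.

```bash
cat >> h.py <<'E'
from scipy.optimize import least_squares
def rim(im,cam,seed,win=75):
    g=im.astype(int); m=((g.min(2)>150)&(g.max(2)-g.min(2)<40)).astype(np.uint8)
    k=np.zeros_like(m); x,y=map(int,seed); k[y-win:y+win,x-win:x+win]=1; m*=k
    n,l,s,_=cv2.connectedComponentsWithStats(m); i=1+np.argmax(s[1:,4])
    c=max(cv2.findContours((l==i).astype(np.uint8),cv2.RETR_EXTERNAL,cv2.CHAIN_APPROX_NONE)[0],key=len)
    h=cv2.convexHull(c)[:,0]
    P=np.array([ray(cam,p,78)[:2] for p in h])
    f=least_squares(lambda q:np.hypot(*(P-q[:2]).T)-q[2],[*P.mean(0),130],loss="soft_l1")
    return f.x,np.abs(f.fun).mean(),s[i]
def yellow(im,cam,c,z=78):
    hsv=cv2.cvtColor(im,cv2.COLOR_RGB2HSV); m=cv2.inRange(hsv,(24,130,120),(34,255,255))
    v,u=np.nonzero(m); P=np.array([ray(cam,p,z)[:2] for p in zip(u,v)])-c if len(u) else np.zeros((0,2))
    P=P[(np.hypot(*P.T)<135)&(np.hypot(*P.T)>50)] if len(P) else P
    return len(P), (P.mean(0) if len(P) else None)
E
python3 - <<'E'
from h import *
for c,s in (("top",(352,260)),("scene",(272,232))):
    im=cv2.imread(f"pics/{c}0.png")[:,:,::-1].copy()
    f,e,st=rim(im,c,s); print(c,f.round(1),e.round(2),st)
    n,y=yellow(im,c,f[:2]); print(n,y,np.hypot(*y),np.degrees(np.arctan2(y[1],y[0])))
    hsv=cv2.cvtColor(im,cv2.COLOR_RGB2HSV)
    x,yy=s; w=hsv[yy-60:yy+60,x-70:x+70]
    # handle orange band / red post
    red=cv2.inRange(hsv,(0,150,80),(4,255,255))|cv2.inRange(hsv,(174,150,80),(180,255,255))
    v,u=np.nonzero(red); k=(abs(u-x)<50)&(abs(v-yy)<80); p=(u[k].mean(),v[k].mean()); q=ray(c,p,75 if c=="top" else 48)[:2]-f[:2]; print("red",p,q,np.hypot(*q),np.degrees(np.arctan2(q[1],q[0])))
top=cv2.imread("pics/top0.png"); sc=cv2.imread("pics/scene0.png")
cv2.imwrite("pics/crop0.png",np.hstack([cv2.resize(top[185:325,290:410],(400,467)),cv2.resize(sc[175:315,215:335],(400,467))]))
E
```

```text
top [ 514.9 -131.5  129.6] 0.27 [ 302  210  101  101 6343]
179 [46.60775857 86.62420218] 98.36684178365125 61.71772862809113
red (np.float64(350.8607594936709), np.float64(200.29113924050634)) [155.80472553   3.31670374] 155.84002380583885 1.2195036324752764
scene [ 517.  -132.7  132. ] 2.76 [ 226  202   92   59 3216]Traceback (most recent call last):
  File "<stdin>", line 5, in <module>
  File "h.py", line 23, in yellow
    v,u=np.nonzero(m); P=np.array([ray(cam,p,z)[:2] for p in zip(u,v)])-c if len(u) else np.zeros((0,2))
                                   ~~~^^^^^^^^^
  File "h.py", line 5, in ray
    m=r.camera_model(cam); T=np.array(m["cam_to_world"])
ValueError: time passes only in moves, steps and waits
```

```bash
sed -i 's/    m=r.camera_model(cam); T=/    m=CM(cam); T=/' h.py
cat >> h.py <<'E'
_c={}
def CM(cam):
    if cam=="wrist" : return _c["wrist"]
    if cam not in _c: _c[cam]=r.camera_model(cam)
    return _c[cam]
E
python3 - <<'E'
from h import *
C=np.array([515,-131.5])
for c,s in (("top",(352,260)),("scene",(272,232))):
    im=cv2.imread(f"pics/{c}0.png")[:,:,::-1].copy()
    n,y=yellow(im,c,C); print(n,y,np.hypot(*y),np.degrees(np.arctan2(y[1],y[0])))
    # expected pixel of pointer axis
    m=CM(c);T=np.linalg.inv(np.array(m["cam_to_world"]))
    for rr,z in((70,96),(135,96),(168,96),(168,0),(0,117)):
        for a in (0,):
            q=T@np.array([*(C+[rr,0]),z,1]); print(rr,z,round(m["cx"]-m["fx"]*q[0]/q[2],1),round(m["cy"]+m["fy"]*q[1]/q[2],1))
top=cv2.imread("pics/top0.png"); sc=cv2.imread("pics/scene0.png")
cv2.imwrite("pics/crop0.png",np.hstack([cv2.resize(top[185:275,320:400],(400,450),interpolation=0),cv2.resize(sc[180:292,215:315],(400,450),interpolation=0)]))
E
```

```text
179 [46.46949624 86.64237114] 98.31741736041077 61.7937010871514
70 96 352.7 231.6
135 96 352.9 206.5
168 96 353.1 193.9
168 0 349.2 201.5
0 117 353.3 258.1
79 [43.96084073 85.56017175] 96.19302732895598 62.80588820408987
70 96 262.9 236.3
135 96 254.1 250.8
168 96 249.4 258.6
168 0 252.3 285.9
0 117 271.2 215.7
```

View pics/crop0.png

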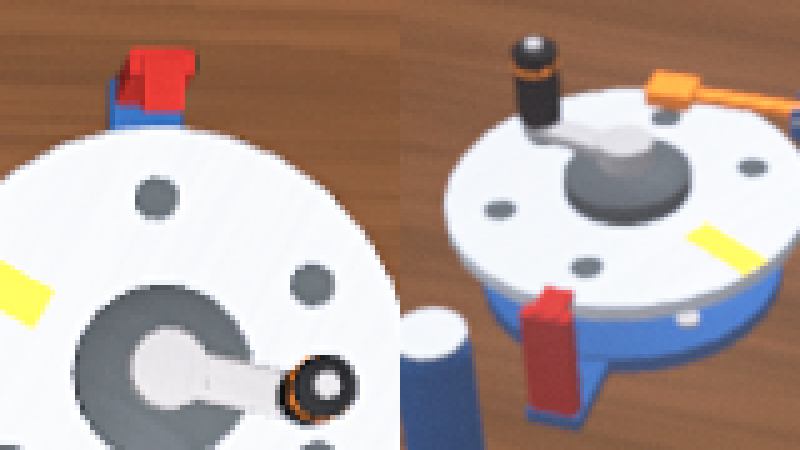

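The crop shows the pointer blade tip at top pixel (353,207), so it points along world +x to within about 1°. The handle's pin end is at (385,262).

Run:
```python
from h import *
C=np.array([515,-131.5])
p=(320+327/5-.5,185+383/5-.5); h=ray("top",p,181); d=h[:2]-C; print(h,np.hypot(*d),np.degrees(np.arctan2(d[1],d[0])))
p=(215+(533-400)/4-.5,180+43/4-.5); h2=ray("scene",p,181); d2=h2[:2]-C;print(h2,np.hypot(*d2),np.degrees(np.arctan2(d2[1],d2[0])))
s=r.read_state(); M=R.from_rotvec(s["tool_rot"]).as_matrix()
h0=C+70*d/np.hypot(*d)
for w in ([430,250,215],[*h0,210]): print(w,(M.T@(np.array(w)-s["ee_pos"])/10).round(2))
T=np.array([[0,1,0],[1,0,0],[0,0,-1.]]); print(R.from_matrix(M.T@T).as_rotvec(degrees=True)/6)
```

```text
[ 503.24101358 -199.77347293  181.        ] 69.27871871977491 -99.77238079462715
[ 501.88184698 -201.67772691  181.        ] 71.39327204130984 -100.58796889330789
[430, 250, 215] [-35.31 -27.47  -0.95]
[np.float64(503.1185872817599), np.float64(-200.48428829682047), 210] [-53.74 -69.22  -0.45]
[-6.86917777e-04  9.53214052e-04  1.25668206e+01]
```

Consistent: the handle is at (503,-200.5), 70 mm from the axis, at −100°. I'll approach.

Call:
arm_command:
  deltas:
    - {"x":-3.5,"y":-2.7,"z":-0.2,"rz":1.1,"hand":1}
    - {"x":-7,"y":-5.4,"z":-0.9,"rz":2.2,"hand":1}
    - {"x":-10.5,"y":-8.1,"z":-0.9,"rz":3.3,"hand":1}
    - {"x":-14,"y":-10.8,"z":-0.9,"rz":4.4,"hand":1}
    - {"x":-17.5,"y":-13.5,"z":-0.9,"rz":5.5,"hand":1}
    - {"x":-21,"y":-16.2,"z":-0.9,"rz":6.6,"hand":1}
    - {"x":-24.5,"y":-18.9,"z":-0.9,"rz":7.7,"hand":1}
    - {"x":-28,"y":-21.7,"z":-0.9,"rz":8.8,"hand":1}
    - {"x":-31.5,"y":-24.5,"z":-0.9,"rz":9.9,"hand":1}
    - {"x":-35.3,"y":-27.5,"z":-0.9,"rz":11,"hand":1}
    - {"x":-36.8,"y":-31,"z":-0.9,"rz":12,"hand":1}
    - {"x":-38.2,"y":-34,"z":-0.9,"rz":12.57,"hand":1}

```text
$.deltas[0]: bad value
```

Run:
```python
from h import *
s=r.read_state(); print({k:np.round(v,2) for k,v in s.items() if k in("time","joint_pos","ee_pos","tool_rot","wrist_force")})
M=R.from_rotvec(s["tool_rot"]).as_matrix(); print(M.round(3))
T=np.array([[0,1,0],[1,0,0],[0,0,-1.]])
print(M.T@(np.array([503.1,-200.5,210])-s["ee_pos"])/10, R.from_matrix(M.T@T).as_rotvec(degrees=True)/6)
```

```text
{'time': np.float64(0.75), 'joint_pos': array([-1.36,  0.42, -0.01,  1.61,  0.  ,  1.11, -0.05]), 'ee_pos': array([157.52, 604.79, 205.41]), 'tool_rot': array([ 0.4 ,  3.12, -0.  ]), 'wrist_force': array([0.15, 0.25, 0.43])}
[[-0.968  0.252  0.   ]
 [ 0.252  0.968 -0.   ]
 [-0.    -0.    -1.   ]]
[-53.73978609 -69.21822268  -0.44916649] [-6.86917777e-04  9.53214052e-04  1.25668206e+01]
```

Call:
arm_command:
  deltas:
    - {"rx":0,"ry":0,"rz":1.1,"x":-3.5,"y":-2.7,"z":-0.2,"hand":1}
    - {"rx":0,"ry":0,"rz":2.2,"x":-7,"y":-5.4,"z":-0.9,"hand":1}
    - {"rx":0,"ry":0,"rz":3.3,"x":-10.5,"y":-8.1,"z":-0.9,"hand":1}
    - {"rx":0,"ry":0,"rz":4.4,"x":-14,"y":-10.8,"z":-0.9,"hand":1}
    - {"rx":0,"ry":0,"rz":5.5,"x":-17.5,"y":-13.5,"z":-0.9,"hand":1}
    - {"rx":0,"ry":0,"rz":6.6,"x":-21,"y":-16.2,"z":-0.9,"hand":1}
    - {"rx":0,"ry":0,"rz":7.7,"x":-24.5,"y":-18.9,"z":-0.9,"hand":1}
    - {"rx":0,"ry":0,"rz":8.8,"x":-28,"y":-21.7,"z":-0.9,"hand":1}
    - {"rx":0,"ry":0,"rz":9.9,"x":-31.5,"y":-24.5,"z":-0.9,"hand":1}
    - {"rx":0,"ry":0,"rz":11,"x":-35.3,"y":-27.5,"z":-0.9,"hand":1}
    - {"rx":0,"ry":0,"rz":12,"x":-36.8,"y":-31,"z":-0.9,"hand":1}
    - {"rx":0,"ry":0,"rz":12.57,"x":-38.2,"y":-34,"z":-0.9,"hand":1}

```text
time: 1.75
ee_pos: [438.2, 193.9, 214.6]
tool_rot: [2.229, 2.214, 0.001]
wrist_force: [1.0, -0.3, 0.5]
gripper_width: 1.001
grip_force: 0.0
```

Run:
```python
from h import *
s=r.read_state(); print({k:np.round(v,2) for k,v in s.items() if k in("time","joint_pos","ee_pos","tool_rot","wrist_force")})
M=R.from_rotvec(s["tool_rot"]).as_matrix(); print(M.round(3))
T=np.array([[0,1,0],[1,0,0],[0,0,-1.]])
print(M.T@(np.array([503.1,-200.5,210])-s["ee_pos"])/10, R.from_matrix(M.T@T).as_rotvec(degrees=True)/6)
```

```text
{'time': np.float64(1.75), 'joint_pos': array([-0.89,  0.15,  0.45,  1.97, -0.08,  1.04, -0.41]), 'ee_pos': array([438.15, 193.93, 214.59]), 'tool_rot': array([2.23, 2.21, 0.  ]), 'wrist_force': array([ 1.01, -0.34,  0.51])}
[[ 0.007  1.     0.001]
 [ 1.    -0.007 -0.   ]
 [-0.     0.001 -1.   ]]
[-39.39893329   6.75778636   0.46343967] [ 0.00607739  0.00012105 -0.06377535]
```

Call:
arm_command:
  deltas:
    - {"rx":0,"ry":0,"rz":0,"x":-3.8,"y":0.6,"z":0,"hand":1}
    - {"rx":0,"ry":0,"rz":0,"x":-7.6,"y":1.2,"z":0,"hand":1}
    - {"rx":0,"ry":0,"rz":0,"x":-11.4,"y":1.8,"z":0,"hand":1}
    - {"rx":0,"ry":0,"rz":0,"x":-15.2,"y":2.5,"z":0,"hand":1}
    - {"rx":0,"ry":0,"rz":0,"x":-19,"y":3.1,"z":0,"hand":1}
    - {"rx":0,"ry":0,"rz":0,"x":-22.8,"y":3.7,"z":0,"hand":1}
    - {"rx":0,"ry":0,"rz":0,"x":-26.6,"y":4.3,"z":0,"hand":1}
    - {"rx":0,"ry":0,"rz":0,"x":-30.4,"y":4.9,"z":0,"hand":1}
    - {"rx":0,"ry":0,"rz":0,"x":-34,"y":5.5,"z":0,"hand":1}
    - {"rx":0,"ry":0,"rz":0,"x":-38,"y":6.15,"z":0,"hand":1}
    - {"rx":0,"ry":0,"rz":0,"x":-38,"y":6.15,"z":0,"hand":1}
    - {"rx":0,"ry":0,"rz":0,"x":-38,"y":6.15,"z":0,"hand":1}

```text
time: 2.75
ee_pos: [498.1, -186.6, 214.4]
tool_rot: [2.226, 2.216, -0.002]
wrist_force: [0.2, -0.2, -0.2]
gripper_width: 1.0
grip_force: 0.0
```

Run:
```python
from h import *
s=r.read_state(); print({k:np.round(v,2) for k,v in s.items() if k in("time","joint_pos","ee_pos","tool_rot","wrist_force","qvel")})
W=r.camera_model("wrist"); print(np.array(W["cam_to_world"]).round(2))
a=save("wrist","w1.png"); b=save("scene","s1.png"); t=save("top","t1.png")
print(r.landmark_of("handle","scene")[:1],r.landmark_of("handle","wrist")[:1])
cv2.imwrite("pics/c1.png",np.hstack([cv2.resize(a,(400,300)),cv2.resize(b[150:300,180:380],(400,300))])[:,:,::-1])
```

```text
{'time': np.float64(2.75), 'joint_pos': array([-0.3 ,  0.29,  0.72,  1.85, -0.22,  1.07,  0.5 ]), 'qvel': array([-0.05, -0.02, -0.04,  0.02,  0.  ,  0.  , -0.03]), 'ee_pos': array([ 498.06, -186.59,  214.38]), 'tool_rot': array([ 2.23,  2.22, -0.  ]), 'wrist_force': array([ 0.16, -0.16, -0.24])}
[[ 1.0000e+00  0.0000e+00  0.0000e+00  4.9806e+02]
 [-0.0000e+00  9.7000e-01  2.4000e-01 -1.1654e+02]
 [-0.0000e+00 -2.4000e-01  9.7000e-01  3.9452e+02]
 [ 0.0000e+00  0.0000e+00  0.0000e+00  1.0000e+00]]
[{'position': [252.3, 209.9], 'score': 0.58}] [{'position': [320.0, 265.1], 'score': 0.93}]
```

View pics/c1.png

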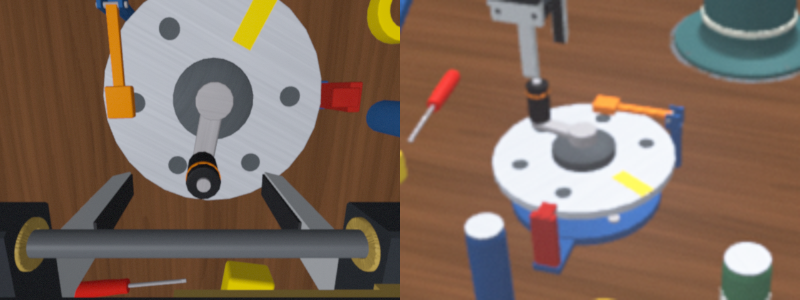

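The wrist view (half size) shows the whole platter: pin end at (203,185), yellow mark at (257,20), pointer at (335,96). The fingers straddle a point about 14 mm short of the handle. I'll refine from this picture.

Run:
```python
from h import *
import h
h._c["wrist"]=W=r.camera_model("wrist"); s=r.read_state(); print(s["time"],s["ee_pos"].round(1),W["fx"],W["cx"],W["cy"])
im=cv2.imread("pics/w1.png")[:,:,::-1].copy(); hsv=cv2.cvtColor(im,cv2.COLOR_RGB2HSV)
C=np.array([515,-131.5])
g=im[250:320,290:360].astype(int)
print("pin",ray("wrist",(324.5,295.5),181), "landmark handle",ray("wrist",(320,265.1),117))
m=cv2.inRange(hsv,(8,120,80),(20,255,255)); m[:240]=0; m[300:]=0; m[:,:280]=0; m[:,370:]=0
red=cv2.inRange(hsv,(0,150,60),(4,255,255))|cv2.inRange(hsv,(174,150,60),(180,255,255)); red[:,:500]=0;red[:100]=0;red[200:]=0
v,u=np.nonzero(red); print("red",u.min(),u.max(),v.min(),v.max())
k=u<u.min()+4; p=(u[k].mean(),v[k].mean()); q=ray("wrist",p,90)[:2]-C; print("tip",p,q,np.degrees(np.arctan2(q[1],q[0])))
print(yellow(im,"wrist",C))
# rim with model: platter visible edges
gg=((im.min(2)>110)&(im.max(2).astype(int)-im.min(2)<40)).astype(np.uint8); gg[270:]=0
c=max(cv2.findContours(gg,cv2.RETR_EXTERNAL,cv2.CHAIN_APPROX_NONE)[0],key=len); hh=cv2.convexHull(c)[:,0]; hh=hh[(hh[:,1]>3)&(hh[:,1]<265)]
P=np.array([ray("wrist",p,78)[:2] for p in hh]); f=least_squares(lambda q:np.hypot(*(P-q[:2]).T)-130,C,loss="soft_l1",f_scale=.5); print("C",f.x,np.abs(f.fun).mean())
```

```text
3.0 [ 498.7 -183.   214.6] 415.88272940478936 315.52631880242774 242.03142219925957
pin [ 503.2850735  -195.36612827  181.        ] landmark handle [ 501.51789383 -197.45643299  117.        ]
red 513 580 131 179
tip (np.float64(514.981981981982), np.float64(154.32432432432432)) [126.32817241   9.14145343] 4.138865784934033
(2733, array([45.79577588, 89.67005497]))
C [ 515.88748439 -126.39408818] 0.26794674827573584
```

Call:
arm_command:
  deltas:
    - {"rx":0,"ry":0,"rz":0,"x":-1.68,"y":0.41,"z":0,"hand":1}
    - {"rx":0,"ry":0,"rz":0,"x":-1.68,"y":0.41,"z":0,"hand":1}
    - {"rx":0,"ry":0,"rz":0,"x":-1.68,"y":0.41,"z":0,"hand":1}
    - {"rx":0,"ry":0,"rz":0,"x":-1.68,"y":0.41,"z":0,"hand":1}
    - {"rx":0,"ry":0,"rz":0,"x":-1.68,"y":0.41,"z":0,"hand":1}

```text
time: 3.42
ee_pos: [502.6, -200.2, 214.5]
tool_rot: [-2.221, -2.222, -0.0]
wrist_force: [1.1, -0.6, 0.6]
gripper_width: 0.999
grip_force: 0.0
```

Run:
```python
from h import *
s=r.read_state(); print(s["time"],s["ee_pos"].round(2),R.from_rotvec(s["tool_rot"]).as_matrix().round(3))
```

```text
3.4167 [ 502.58 -200.21  214.49] [[-0.001  1.     0.   ]
 [ 1.     0.001  0.   ]
 [ 0.     0.    -1.   ]]
```

Call:
arm_command:
  deltas:
    - {"rx":0,"ry":0,"rz":0,"x":0,"y":0,"z":3,"hand":1}
    - {"rx":0,"ry":0,"rz":0,"x":0,"y":0,"z":6,"hand":1}
    - {"rx":0,"ry":0,"rz":0,"x":0,"y":0,"z":8,"hand":1}
    - {"rx":0,"ry":0,"rz":0,"x":0,"y":0,"z":8.6,"hand":1}
    - {"rx":0,"ry":0,"rz":0,"x":0,"y":0,"z":8.6,"hand":0}
    - {"rx":0,"ry":0,"rz":0,"x":0,"y":0,"z":8.6,"hand":0}
    - {"rx":0,"ry":0,"rz":0,"x":0,"y":0,"z":8.6,"hand":0}
    - {"rx":0,"ry":0,"rz":0,"x":0,"y":0,"z":8.6,"hand":0}
    - {"rx":0,"ry":0,"rz":0,"x":0,"y":0,"z":8.6,"hand":0}
    - {"rx":0,"ry":0,"rz":0,"x":0,"y":0,"z":8.6,"hand":0}
  force: 15

```text
time: 4.25
ee_pos: [502.8, -201.1, 129.1]
tool_rot: [2.221, 2.221, 0.001]
wrist_force: [0.4, 0.6, 0.8]
gripper_width: 0.613
grip_force: 0.0
```

Run:
```python
from h import *
s=r.read_state(); print(s["time"],s["ee_pos"].round(2),s["gripper_width"],s["grip_force"],s["wrist_force"],s["joint_pos"].round(2))
```

```text
4.25 [ 502.82 -201.1   129.1 ] 0.6134554552321385 0.0 [0.39812709 0.57429541 0.83348617] [-0.21  0.43  0.67  1.91 -0.33  0.91  0.62]
```

Call:
arm_command:
  deltas:
    - {"rx":0,"ry":0,"rz":0,"x":0,"y":0,"z":0,"hand":0}
    - {"rx":0,"ry":0,"rz":0,"x":0,"y":0,"z":0,"hand":0}
    - {"rx":0,"ry":0,"rz":0,"x":0,"y":0,"z":0,"hand":0}
    - {"rx":0,"ry":0,"rz":0,"x":0,"y":0,"z":0,"hand":0}
    - {"rx":0,"ry":0,"rz":0,"x":0,"y":0,"z":0,"hand":0}
    - {"rx":0,"ry":0,"rz":0,"x":0,"y":0,"z":0,"hand":0}

```text
time: 4.75
ee_pos: [502.6, -201.1, 128.5]
tool_rot: [2.222, 2.221, -0.0]
wrist_force: [-0.1, 0.4, 0.0]
gripper_width: 0.341
grip_force: 15.0
```

Run:
```python
from h import *
import h
s=r.read_state(); print(s["time"],s["ee_pos"].round(2),s["gripper_width"],s["grip_force"],s["wrist_force"],s["joint_pos"].round(2))
h._c["wrist"]=r.camera_model("wrist")
im=save("wrist","w2.png"); print(yellow(im,"wrist",np.array([515.1,-131])))
im=save("top","t2.png"); print(yellow(im,"top",np.array([515.1,-131])))
im=save("scene","s2.png"); print(yellow(im,"scene",np.array([515.1,-131])))
a=cv2.imread("pics/w2.png");b=cv2.imread("pics/t2.png");c=cv2.imread("pics/s2.png")
cv2.imwrite("pics/c2.png",np.hstack([cv2.resize(a,(400,300)),cv2.resize(b[185:335,260:460],(400,300))]))
```

```text
4.75 [ 502.57 -201.1   128.52] 0.3405066784823455 15.000092089176178 [-0.1235062   0.37271417  0.04005747] [-0.21  0.43  0.67  1.91 -0.33  0.91  0.62]
(819, array([37.7023359, 64.0437368]))
(178, array([46.45851263, 86.18392319]))
(83, array([44.00584342, 85.04619524]))
```

View pics/c2.png

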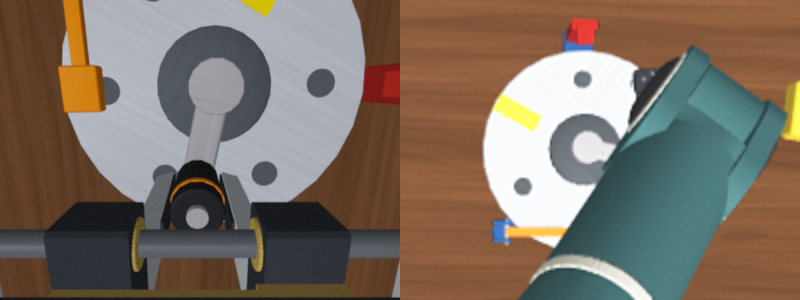

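The grip holds: width 0.34 is the 32 mm handle, at 15 N, and the wrist view shows the handle centred between the pads. I'll generate circle rows with a small helper and start with a gentle first turn.

```bash
cat > circ.py <<'E'
import sys,json,numpy as np
# usage: circ.py th0 cx cy px py step1 step2 ... (deg; p = commanded TCP now)
a=list(map(float,sys.argv[1:])); th=np.radians(a[0]+np.cumsum(a[5:])); C=np.array(a[1:3]); p=np.array(a[3:5])
P=C+70*np.c_[np.cos(th),np.sin(th)]; d=((P-p)/10).round(2)
print("[%s]"%", ".join('{"rx": 0, "ry": 0, "rz": 0, "x": %g, "y": %g, "z": 0, "hand": 0}'%(q[1],q[0]) for q in d)); print("end th",round(np.degrees(th[-1]),2),"p",(p+10*d[-1]).round(1))
E
python3 circ.py -100.1 515 -131.5 502.6 -200.6 2 4 6 8 9 10 10 10 10 10 10 10
```

```text
[{"rx": 0, "ry": 0, "rz": 0, "x": -0.02, "y": 0.25, "z": 0, "hand": 0}, {"rx": 0, "ry": 0, "rz": 0, "x": -0.07, "y": 0.74, "z": 0, "hand": 0}, {"rx": 0, "ry": 0, "rz": 0, "x": -0.09, "y": 1.47, "z": 0, "hand": 0}, {"rx": 0, "ry": 0, "rz": 0, "x": 0.01, "y": 2.44, "z": 0, "hand": 0}, {"rx": 0, "ry": 0, "rz": 0, "x": 0.29, "y": 3.51, "z": 0, "hand": 0}, {"rx": 0, "ry": 0, "rz": 0, "x": 0.78, "y": 4.62, "z": 0, "hand": 0}, {"rx": 0, "ry": 0, "rz": 0, "x": 1.46, "y": 5.64, "z": 0, "hand": 0}, {"rx": 0, "ry": 0, "rz": 0, "x": 2.31, "y": 6.51, "z": 0, "hand": 0}, {"rx": 0, "ry": 0, "rz": 0, "x": 3.29, "y": 7.23, "z": 0, "hand": 0}, {"rx": 0, "ry": 0, "rz": 0, "x": 4.39, "y": 7.77, "z": 0, "hand": 0}, {"rx": 0, "ry": 0, "rz": 0, "x": 5.56, "y": 8.11, "z": 0, "hand": 0}, {"rx": 0, "ry": 0, "rz": 0, "x": 6.78, "y": 8.24, "z": 0, "hand": 0}]
end th -1.1 p [ 585.  -132.8]
```

Call:
arm_command:
  deltas:
    - {"rx":0,"ry":0,"rz":0,"x":-0.02,"y":0.25,"z":0,"hand":0}
    - {"rx":0,"ry":0,"rz":0,"x":-0.07,"y":0.74,"z":0,"hand":0}
    - {"rx":0,"ry":0,"rz":0,"x":-0.09,"y":1.47,"z":0,"hand":0}
    - {"rx":0,"ry":0,"rz":0,"x":0.01,"y":2.44,"z":0,"hand":0}
    - {"rx":0,"ry":0,"rz":0,"x":0.29,"y":3.51,"z":0,"hand":0}
    - {"rx":0,"ry":0,"rz":0,"x":0.78,"y":4.62,"z":0,"hand":0}
    - {"rx":0,"ry":0,"rz":0,"x":1.46,"y":5.64,"z":0,"hand":0}
    - {"rx":0,"ry":0,"rz":0,"x":2.31,"y":6.51,"z":0,"hand":0}
    - {"rx":0,"ry":0,"rz":0,"x":3.29,"y":7.23,"z":0,"hand":0}
    - {"rx":0,"ry":0,"rz":0,"x":4.39,"y":7.77,"z":0,"hand":0}
    - {"rx":0,"ry":0,"rz":0,"x":5.56,"y":8.11,"z":0,"hand":0}
    - {"rx":0,"ry":0,"rz":0,"x":6.78,"y":8.24,"z":0,"hand":0}

```text
time: 5.9
ee_pos: [586.1, -131.7, 128.5]
tool_rot: [2.221, 2.222, 0.001]
wrist_force: [0.2, -0.4, 2.1]
gripper_width: 0.338
grip_force: 15.0
```

```bash
cat >> h.py <<'E'
C0=np.array([515,-131.3])
def status(cams=("wrist","scene","top")):
    s=r.read_state(); d=s["ee_pos"][:2]-C0
    print("t %.3f"%s["time"],"ee",s["ee_pos"].round(1),"r %.1f th %.1f"%(np.hypot(*d),np.degrees(np.arctan2(d[1],d[0]))),"F",s["wrist_force"].round(1),"grip",round(float(s["grip_force"]),1),"w",round(float(s["gripper_width"]),3),"j",s["joint_pos"].round(2))
    for c in cams:
        t=r.read_state()["time"]
        _c["wrist"]=r.camera_model("wrist")
        im=save(c,"%s_%.2f.png"%(c,t)); n,y=yellow(im,c,C0)
        print(c,"t %.3f"%t,n,None if y is None else (round(float(np.hypot(*y)),1),"phi %.1f"%np.degrees(np.arctan2(y[1],y[0]))))
E
python3 - <<'E'
from h import *
status(())
E
```

```text
t 5.900 ee [ 586.1 -131.7  128.5] r 71.1 th -0.3 F [ 0.2 -0.4  2.1] grip 15.0 w 0.338 j [-0.3   0.53  0.63  1.76 -0.37  0.97  0.48]
```

```bash
python3 circ.py -1.1 515.3 -131.6 585 -132.8 12 13.5 14.5 14.5 14.5 14.5 14.5 14.5 14.5 14.5 14.5 14.5
```

```text
[{"rx": 0, "ry": 0, "rz": 0, "x": 1.44, "y": -0.1, "z": 0, "hand": 0}, {"rx": 0, "ry": 0, "rz": 0, "x": 3.01, "y": -0.6, "z": 0, "hand": 0}, {"rx": 0, "ry": 0, "rz": 0, "x": 4.52, "y": -1.52, "z": 0, "hand": 0}, {"rx": 0, "ry": 0, "rz": 0, "x": 5.74, "y": -2.8, "z": 0, "hand": 0}, {"rx": 0, "ry": 0, "rz": 0, "x": 6.61, "y": -4.34, "z": 0, "hand": 0}, {"rx": 0, "ry": 0, "rz": 0, "x": 7.06, "y": -6.04, "z": 0, "hand": 0}, {"rx": 0, "ry": 0, "rz": 0, "x": 7.07, "y": -7.81, "z": 0, "hand": 0}, {"rx": 0, "ry": 0, "rz": 0, "x": 6.64, "y": -9.52, "z": 0, "hand": 0}, {"rx": 0, "ry": 0, "rz": 0, "x": 5.79, "y": -11.07, "z": 0, "hand": 0}, {"rx": 0, "ry": 0, "rz": 0, "x": 4.58, "y": -12.36, "z": 0, "hand": 0}, {"rx": 0, "ry": 0, "rz": 0, "x": 3.09, "y": -13.31, "z": 0, "hand": 0}, {"rx": 0, "ry": 0, "rz": 0, "x": 1.41, "y": -13.85, "z": 0, "hand": 0}]
end th 169.4 p [ 446.5 -118.7]
```

Call:
arm_command:
  deltas:
    - {"rx":0,"ry":0,"rz":0,"x":1.44,"y":-0.1,"z":0,"hand":0}
    - {"rx":0,"ry":0,"rz":0,"x":3.01,"y":-0.6,"z":0,"hand":0}
    - {"rx":0,"ry":0,"rz":0,"x":4.52,"y":-1.52,"z":0,"hand":0}
    - {"rx":0,"ry":0,"rz":0,"x":5.74,"y":-2.8,"z":0,"hand":0}
    - {"rx":0,"ry":0,"rz":0,"x":6.61,"y":-4.34,"z":0,"hand":0}
    - {"rx":0,"ry":0,"rz":0,"x":7.06,"y":-6.04,"z":0,"hand":0}
    - {"rx":0,"ry":0,"rz":0,"x":7.07,"y":-7.81,"z":0,"hand":0}
    - {"rx":0,"ry":0,"rz":0,"x":6.64,"y":-9.52,"z":0,"hand":0}
    - {"rx":0,"ry":0,"rz":0,"x":5.79,"y":-11.07,"z":0,"hand":0}
    - {"rx":0,"ry":0,"rz":0,"x":4.58,"y":-12.36,"z":0,"hand":0}
    - {"rx":0,"ry":0,"rz":0,"x":3.09,"y":-13.31,"z":0,"hand":0}
    - {"rx":0,"ry":0,"rz":0,"x":1.41,"y":-13.85,"z":0,"hand":0}

```text
time: 6.9
ee_pos: [446.7, -118.5, 128.7]
tool_rot: [2.219, 2.221, 0.003]
wrist_force: [20.7, -2.8, -12.9]
gripper_width: 0.339
grip_force: 15.0
```

```bash
python3 - <<'E'
from h import *
status(("scene",))
E
python3 circ.py 169.4 515.3 -131.6 446.5 -118.7 14.5 14.5 14.5 14.5 14.5 14.5 14.5 14.5 14.5 14.5 14.5 14.5
```

```text
t 6.900 ee [ 446.7 -118.5  128.7] r 69.5 th 169.4 F [ 20.7  -2.8 -12.9] grip 15.0 w 0.339 j [-0.43  0.28  0.72  2.1  -0.24  0.84  0.43]
scene t 6.900 65 (101.0, 'phi 150.0')
[{"rx": 0, "ry": 0, "rz": 0, "x": -1.77, "y": -0.1, "z": 0, "hand": 0}, {"rx": 0, "ry": 0, "rz": 0, "x": -3.5, "y": 0.24, "z": 0, "hand": 0}, {"rx": 0, "ry": 0, "rz": 0, "x": -5.09, "y": 1, "z": 0, "hand": 0}, {"rx": 0, "ry": 0, "rz": 0, "x": -6.44, "y": 2.14, "z": 0, "hand": 0}, {"rx": 0, "ry": 0, "rz": 0, "x": -7.46, "y": 3.58, "z": 0, "hand": 0}, {"rx": 0, "ry": 0, "rz": 0, "x": -8.09, "y": 5.23, "z": 0, "hand": 0}, {"rx": 0, "ry": 0, "rz": 0, "x": -8.29, "y": 6.99, "z": 0, "hand": 0}, {"rx": 0, "ry": 0, "rz": 0, "x": -8.04, "y": 8.74, "z": 0, "hand": 0}, {"rx": 0, "ry": 0, "rz": 0, "x": -7.36, "y": 10.37, "z": 0, "hand": 0}, {"rx": 0, "ry": 0, "rz": 0, "x": -6.29, "y": 11.78, "z": 0, "hand": 0}, {"rx": 0, "ry": 0, "rz": 0, "x": -4.91, "y": 12.87, "z": 0, "hand": 0}, {"rx": 0, "ry": 0, "rz": 0, "x": -3.29, "y": 13.59, "z": 0, "hand": 0}]
end th 343.4 p [ 582.4 -151.6]
```

```bash
python3 circ.py 169.4 516 -131.6 446.5 -118.7 14.5 14.5 14.5 14.5 14.5 14.5 14.5 14.5 14.5 14.5 14.5 14.5
```

```text
[{"rx": 0, "ry": 0, "rz": 0, "x": -1.77, "y": -0.03, "z": 0, "hand": 0}, {"rx": 0, "ry": 0, "rz": 0, "x": -3.5, "y": 0.31, "z": 0, "hand": 0}, {"rx": 0, "ry": 0, "rz": 0, "x": -5.09, "y": 1.07, "z": 0, "hand": 0}, {"rx": 0, "ry": 0, "rz": 0, "x": -6.44, "y": 2.21, "z": 0, "hand": 0}, {"rx": 0, "ry": 0, "rz": 0, "x": -7.46, "y": 3.65, "z": 0, "hand": 0}, {"rx": 0, "ry": 0, "rz": 0, "x": -8.09, "y": 5.3, "z": 0, "hand": 0}, {"rx": 0, "ry": 0, "rz": 0, "x": -8.29, "y": 7.06, "z": 0, "hand": 0}, {"rx": 0, "ry": 0, "rz": 0, "x": -8.04, "y": 8.81, "z": 0, "hand": 0}, {"rx": 0, "ry": 0, "rz": 0, "x": -7.36, "y": 10.44, "z": 0, "hand": 0}, {"rx": 0, "ry": 0, "rz": 0, "x": -6.29, "y": 11.85, "z": 0, "hand": 0}, {"rx": 0, "ry": 0, "rz": 0, "x": -4.91, "y": 12.94, "z": 0, "hand": 0}, {"rx": 0, "ry": 0, "rz": 0, "x": -3.29, "y": 13.66, "z": 0, "hand": 0}]
end th 343.4 p [ 583.1 -151.6]
```

Call:
arm_command:
  deltas:
    - {"rx":0,"ry":0,"rz":0,"x":-1.77,"y":-0.03,"z":0,"hand":0}
    - {"rx":0,"ry":0,"rz":0,"x":-3.5,"y":0.31,"z":0,"hand":0}
    - {"rx":0,"ry":0,"rz":0,"x":-5.09,"y":1.07,"z":0,"hand":0}
    - {"rx":0,"ry":0,"rz":0,"x":-6.44,"y":2.21,"z":0,"hand":0}
    - {"rx":0,"ry":0,"rz":0,"x":-7.46,"y":3.65,"z":0,"hand":0}
    - {"rx":0,"ry":0,"rz":0,"x":-8.09,"y":5.3,"z":0,"hand":0}
    - {"rx":0,"ry":0,"rz":0,"x":-8.29,"y":7.06,"z":0,"hand":0}
    - {"rx":0,"ry":0,"rz":0,"x":-8.04,"y":8.81,"z":0,"hand":0}
    - {"rx":0,"ry":0,"rz":0,"x":-7.36,"y":10.44,"z":0,"hand":0}
    - {"rx":0,"ry":0,"rz":0,"x":-6.29,"y":11.85,"z":0,"hand":0}
    - {"rx":0,"ry":0,"rz":0,"x":-4.91,"y":12.94,"z":0,"hand":0}
    - {"rx":0,"ry":0,"rz":0,"x":-3.29,"y":13.66,"z":0,"hand":0}

```text
time: 7.95
ee_pos: [583.5, -150.6, 128.6]
tool_rot: [-2.221, -2.22, 0.0]
wrist_force: [-10.7, 2.1, 10.8]
gripper_width: 0.333
grip_force: 15.0
```

Run:
```python
from h import *
status(("scene",))
```

```text
t 7.950 ee [ 583.5 -150.6  128.6] r 71.1 th -15.7 F [-10.7   2.1  10.8] grip 15.0 w 0.333 j [-0.28  0.54  0.65  1.76 -0.39  0.98  0.52]
scene t 7.950 5 (113.2, 'phi -114.3')
```

```bash
cat > sim.py <<'E'
import numpy as np
from scipy.optimize import least_squares
# log: list of (steps or pause)
def run(I,Ts,log,phi0,t0=4.9,dt=1/480.,w=0.):
    """log: list of ('s',deg) rows and ('p',sec) pauses; returns t,phi,w arrays"""
    t,p=t0,np.radians(phi0); out=[(t,p,w)]
    for k,v in log:
        T,wc=(1/12,np.radians(v)*12) if k=='s' else (v,0.)
        for _ in range(round(T/dt)):
            m=0.06*(wc-w)-0.01*w; f=0.005+Ts
            if w==0 and abs(m)<=f: a=0
            else:
                sg=np.sign(w) if w else np.sign(m); a=(m-f*sg)/I
            wn=w+a*dt
            if w!=0 and wn*w<0: wn=0.
            w=wn; p+=w*dt; t+=dt; out.append((t,p,w))
    return np.array(out)
def fit(log,phi0,obs):
    obs=np.array(obs)
    def res(x):
        o=run(x[0]*.038,x[1]*.045,log,phi0); return np.r_[np.degrees(np.interp(obs[:,0],o[:,0],o[:,1]))-obs[:,1],2*(x[0]-1)/.25*0.5,(x[1]-1)*.3]
    f=least_squares(res,[1,1],bounds=([.6,.3],[1.4,2.1])); return f.x[0]*.038,f.x[1]*.045,f.fun
S=lambda *a:[('s',v) for v in a]
P=[('p',.05)]
LOG=S(2,4,6,8,9,*[10]*7)+S(12,13.5,*[14.5]*10)+P+S(*[14.5]*12)
E
python3 - <<'E'
from sim import *
print(fit(LOG,62,[(6.9,150)]))
E
```

```text
(np.float64(0.038034568178967575), np.float64(0.054447739162422744), array([0.00039146, 0.00363876, 0.06298493]))
```

```bash
python3 - <<'E'
from sim import *
I,T,f=fit(LOG,62,[(6.9,150),(7.95,245.7)]); print(I,T,f)
o=run(I,T,LOG,62); print(o[-1], "wc for 2.1:",np.degrees(2.1+(.026+T)/.06)/12)
E
python3 circ.py -16.6 515.7 -131.6 583.1 -151.6 15 15.5 15.5 15.5 15.5 15.5 15.5 15.5 15.5 15.5 15.5 15.5
```

```text
0.04055172210239824 0.05204436972919467 [ 0.11169961 -0.06174381  0.26860233  0.04696246]
[7.95       4.28719634 1.71545643] wc for 2.1: 16.237335026235815
[{"rx": 0, "ry": 0, "rz": 0, "x": 1.8, "y": 0.26, "z": 0, "hand": 0}, {"rx": 0, "ry": 0, "rz": 0, "x": 3.68, "y": 0.06, "z": 0, "hand": 0}, {"rx": 0, "ry": 0, "rz": 0, "x": 5.44, "y": -0.64, "z": 0, "hand": 0}, {"rx": 0, "ry": 0, "rz": 0, "x": 6.94, "y": -1.78, "z": 0, "hand": 0}, {"rx": 0, "ry": 0, "rz": 0, "x": 8.09, "y": -3.28, "z": 0, "hand": 0}, {"rx": 0, "ry": 0, "rz": 0, "x": 8.79, "y": -5.03, "z": 0, "hand": 0}, {"rx": 0, "ry": 0, "rz": 0, "x": 9, "y": -6.91, "z": 0, "hand": 0}, {"rx": 0, "ry": 0, "rz": 0, "x": 8.7, "y": -8.77, "z": 0, "hand": 0}, {"rx": 0, "ry": 0, "rz": 0, "x": 7.91, "y": -10.49, "z": 0, "hand": 0}, {"rx": 0, "ry": 0, "rz": 0, "x": 6.69, "y": -11.93, "z": 0, "hand": 0}, {"rx": 0, "ry": 0, "rz": 0, "x": 5.13, "y": -13, "z": 0, "hand": 0}, {"rx": 0, "ry": 0, "rz": 0, "x": 3.35, "y": -13.61, "z": 0, "hand": 0}]
end th 168.9 p [ 447.  -118.1]
```

```bash
python3 circ.py -16.6 515.7 -131.6 583.1 -151.6 15.5 16 16 16 16 16 16 16 16 16 16 16
```

```text
[{"rx": 0, "ry": 0, "rz": 0, "x": 1.87, "y": 0.26, "z": 0, "hand": 0}, {"rx": 0, "ry": 0, "rz": 0, "x": 3.8, "y": 0.02, "z": 0, "hand": 0}, {"rx": 0, "ry": 0, "rz": 0, "x": 5.59, "y": -0.73, "z": 0, "hand": 0}, {"rx": 0, "ry": 0, "rz": 0, "x": 7.11, "y": -1.96, "z": 0, "hand": 0}, {"rx": 0, "ry": 0, "rz": 0, "x": 8.23, "y": -3.55, "z": 0, "hand": 0}, {"rx": 0, "ry": 0, "rz": 0, "x": 8.87, "y": -5.39, "z": 0, "hand": 0}, {"rx": 0, "ry": 0, "rz": 0, "x": 8.97, "y": -7.34, "z": 0, "hand": 0}, {"rx": 0, "ry": 0, "rz": 0, "x": 8.54, "y": -9.24, "z": 0, "hand": 0}, {"rx": 0, "ry": 0, "rz": 0, "x": 7.6, "y": -10.94, "z": 0, "hand": 0}, {"rx": 0, "ry": 0, "rz": 0, "x": 6.22, "y": -12.32, "z": 0, "hand": 0}, {"rx": 0, "ry": 0, "rz": 0, "x": 4.52, "y": -13.27, "z": 0, "hand": 0}, {"rx": 0, "ry": 0, "rz": 0, "x": 2.62, "y": -13.71, "z": 0, "hand": 0}]
end th 174.9 p [ 446.  -125.4]
```

Call:
arm_command:
  deltas:
    - {"rx":0,"ry":0,"rz":0,"x":1.87,"y":0.26,"z":0,"hand":0}
    - {"rx":0,"ry":0,"rz":0,"x":3.8,"y":0.02,"z":0,"hand":0}
    - {"rx":0,"ry":0,"rz":0,"x":5.59,"y":-0.73,"z":0,"hand":0}
    - {"rx":0,"ry":0,"rz":0,"x":7.11,"y":-1.96,"z":0,"hand":0}
    - {"rx":0,"ry":0,"rz":0,"x":8.23,"y":-3.55,"z":0,"hand":0}
    - {"rx":0,"ry":0,"rz":0,"x":8.87,"y":-5.39,"z":0,"hand":0}
    - {"rx":0,"ry":0,"rz":0,"x":8.97,"y":-7.34,"z":0,"hand":0}
    - {"rx":0,"ry":0,"rz":0,"x":8.54,"y":-9.24,"z":0,"hand":0}
    - {"rx":0,"ry":0,"rz":0,"x":7.6,"y":-10.94,"z":0,"hand":0}
    - {"rx":0,"ry":0,"rz":0,"x":6.22,"y":-12.32,"z":0,"hand":0}
    - {"rx":0,"ry":0,"rz":0,"x":4.52,"y":-13.27,"z":0,"hand":0}
    - {"rx":0,"ry":0,"rz":0,"x":2.62,"y":-13.71,"z":0,"hand":0}

```text
time: 9.0
ee_pos: [445.8, -124.9, 128.8]
tool_rot: [2.22, 2.223, 0.003]
wrist_force: [19.0, 0.1, -6.5]
gripper_width: 0.339
grip_force: 15.0
```

```bash
python3 - <<'E'
from h import *
status(("scene",))
E
python3 circ.py 174.9 515.7 -131.6 446 -125.4 16 16 16 16 16 16 16 16 16 16 16 16
```

```text
t 9.000 ee [ 445.8 -124.9  128.8] r 69.5 th 174.7 F [19.   0.1 -6.5] grip 15.0 w 0.339 j [-0.43  0.29  0.74  2.1  -0.26  0.85  0.46]
scene t 9.000 85 (95.6, 'phi -11.1')
[{"rx": 0, "ry": 0, "rz": 0, "x": -1.94, "y": 0.1, "z": 0, "hand": 0}, {"rx": 0, "ry": 0, "rz": 0, "x": -3.79, "y": 0.73, "z": 0, "hand": 0}, {"rx": 0, "ry": 0, "rz": 0, "x": -5.39, "y": 1.84, "z": 0, "hand": 0}, {"rx": 0, "ry": 0, "rz": 0, "x": -6.61, "y": 3.35, "z": 0, "hand": 0}, {"rx": 0, "ry": 0, "rz": 0, "x": -7.38, "y": 5.15, "z": 0, "hand": 0}, {"rx": 0, "ry": 0, "rz": 0, "x": -7.62, "y": 7.08, "z": 0, "hand": 0}, {"rx": 0, "ry": 0, "rz": 0, "x": -7.32, "y": 9, "z": 0, "hand": 0}, {"rx": 0, "ry": 0, "rz": 0, "x": -6.5, "y": 10.77, "z": 0, "hand": 0}, {"rx": 0, "ry": 0, "rz": 0, "x": -5.22, "y": 12.24, "z": 0, "hand": 0}, {"rx": 0, "ry": 0, "rz": 0, "x": -3.59, "y": 13.31, "z": 0, "hand": 0}, {"rx": 0, "ry": 0, "rz": 0, "x": -1.73, "y": 13.88, "z": 0, "hand": 0}, {"rx": 0, "ry": 0, "rz": 0, "x": 0.22, "y": 13.92, "z": 0, "hand": 0}]
end th 366.9 p [ 585.2 -123.2]
```

```bash
cat >> sim.py <<'E'
OBS=[(6.9,150),(7.95,245.7),(9.0,348.9)]
LOG+=P+S(15.5,*[16]*11)
E
python3 - <<'E'
from sim import *
I,T,f=fit(LOG,62,OBS); print(I,T,f.round(2))
L=LOG+P+S(*[17]*12); o=run(I,T,L,62); i=np.searchsorted(o[:,0],9); print(o[i], "wc for 2.1:",np.degrees(2.1+(.026+T)/.06)/12, o[i+24],o[-1])
E
python3 circ.py 174.9 515.9 -131.6 446 -125.4 17 17 17 17 17 17 17 17 17 17 17 17
```

```text
0.0361245124562567 0.05557537145267223 [ 0.67 -1.18  0.56 -0.2   0.07]
[9.00208333 6.10314814 1.91293439] wc for 2.1: 16.518323215414544 [9.05208333 6.19202282 1.66820786] [10.05        8.14593162  2.11181651]
[{"rx": 0, "ry": 0, "rz": 0, "x": -2.06, "y": 0.14, "z": 0, "hand": 0}, {"rx": 0, "ry": 0, "rz": 0, "x": -4, "y": 0.86, "z": 0, "hand": 0}, {"rx": 0, "ry": 0, "rz": 0, "x": -5.65, "y": 2.12, "z": 0, "hand": 0}, {"rx": 0, "ry": 0, "rz": 0, "x": -6.85, "y": 3.8, "z": 0, "hand": 0}, {"rx": 0, "ry": 0, "rz": 0, "x": -7.51, "y": 5.76, "z": 0, "hand": 0}, {"rx": 0, "ry": 0, "rz": 0, "x": -7.57, "y": 7.83, "z": 0, "hand": 0}, {"rx": 0, "ry": 0, "rz": 0, "x": -7.02, "y": 9.83, "z": 0, "hand": 0}, {"rx": 0, "ry": 0, "rz": 0, "x": -5.91, "y": 11.57, "z": 0, "hand": 0}, {"rx": 0, "ry": 0, "rz": 0, "x": -4.34, "y": 12.92, "z": 0, "hand": 0}, {"rx": 0, "ry": 0, "rz": 0, "x": -2.44, "y": 13.75, "z": 0, "hand": 0}, {"rx": 0, "ry": 0, "rz": 0, "x": -0.39, "y": 13.99, "z": 0, "hand": 0}, {"rx": 0, "ry": 0, "rz": 0, "x": 1.65, "y": 13.61, "z": 0, "hand": 0}]
end th 378.9 p [ 582.1 -108.9]
```

Call:
arm_command:
  deltas:
    - {"rx":0,"ry":0,"rz":0,"x":-2.06,"y":0.14,"z":0,"hand":0}
    - {"rx":0,"ry":0,"rz":0,"x":-4,"y":0.86,"z":0,"hand":0}
    - {"rx":0,"ry":0,"rz":0,"x":-5.65,"y":2.12,"z":0,"hand":0}
    - {"rx":0,"ry":0,"rz":0,"x":-6.85,"y":3.8,"z":0,"hand":0}
    - {"rx":0,"ry":0,"rz":0,"x":-7.51,"y":5.76,"z":0,"hand":0}
    - {"rx":0,"ry":0,"rz":0,"x":-7.57,"y":7.83,"z":0,"hand":0}
    - {"rx":0,"ry":0,"rz":0,"x":-7.02,"y":9.83,"z":0,"hand":0}
    - {"rx":0,"ry":0,"rz":0,"x":-5.91,"y":11.57,"z":0,"hand":0}
    - {"rx":0,"ry":0,"rz":0,"x":-4.34,"y":12.92,"z":0,"hand":0}
    - {"rx":0,"ry":0,"rz":0,"x":-2.44,"y":13.75,"z":0,"hand":0}
    - {"rx":0,"ry":0,"rz":0,"x":-0.39,"y":13.99,"z":0,"hand":0}
    - {"rx":0,"ry":0,"rz":0,"x":1.65,"y":13.61,"z":0,"hand":0}

```text
time: 10.05
ee_pos: [582.4, -107.7, 128.7]
tool_rot: [-2.221, -2.221, 0.001]
wrist_force: [-11.4, -5.8, 11.3]
gripper_width: 0.34
grip_force: 15.0
```

```bash
python3 - <<'E'
from h import *
status(("scene",))
E
python3 circ.py 18.9 515.9 -131.6 582.1 -108.9 16.5 16.5 16.5 16.5 16.5 16.5 16.5 16.5 16.5 16.5 16.5 16.5
```

```text
t 10.050 ee [ 582.4 -107.7  128.7] r 71.4 th 19.3 F [-11.4  -5.8  11.3] grip 15.0 w 0.34 j [-0.38  0.53  0.68  1.79 -0.39  0.97  0.46]
scene t 10.050 67 (99.9, 'phi 112.1')
[{"rx": 0, "ry": 0, "rz": 0, "x": 1.78, "y": -0.91, "z": 0, "hand": 0}, {"rx": 0, "ry": 0, "rz": 0, "x": 3.24, "y": -2.3, "z": 0, "hand": 0}, {"rx": 0, "ry": 0, "rz": 0, "x": 4.24, "y": -4.04, "z": 0, "hand": 0}, {"rx": 0, "ry": 0, "rz": 0, "x": 4.7, "y": -6, "z": 0, "hand": 0}, {"rx": 0, "ry": 0, "rz": 0, "x": 4.59, "y": -8, "z": 0, "hand": 0}, {"rx": 0, "ry": 0, "rz": 0, "x": 3.92, "y": -9.9, "z": 0, "hand": 0}, {"rx": 0, "ry": 0, "rz": 0, "x": 2.73, "y": -11.52, "z": 0, "hand": 0}, {"rx": 0, "ry": 0, "rz": 0, "x": 1.13, "y": -12.74, "z": 0, "hand": 0}, {"rx": 0, "ry": 0, "rz": 0, "x": -0.74, "y": -13.45, "z": 0, "hand": 0}, {"rx": 0, "ry": 0, "rz": 0, "x": -2.75, "y": -13.6, "z": 0, "hand": 0}, {"rx": 0, "ry": 0, "rz": 0, "x": -4.71, "y": -13.18, "z": 0, "hand": 0}, {"rx": 0, "ry": 0, "rz": 0, "x": -6.47, "y": -12.22, "z": 0, "hand": 0}]
end th 216.9 p [ 459.9 -173.6]
```

```bash
cat >> sim.py <<'E'
OBS+=[(10.05,472.1)]
LOG+=P+S(*[17]*12)
E
python3 - <<'E'
from sim import *
I,T,f=fit(LOG,62,OBS); print(I,T,f.round(2)); o=run(I,T,LOG,62); print(o[-1])
k=np.degrees(2.1+(.026+T)/.06)/12; print(k)
for q in (16,16.25,16.5):
    o=run(I,T,LOG+P+S(*[q]*60),62); o=o[o[:,0]>10.05]; print(q,[round(float(x),2) for x in o[::120,2]*9.549])
E
```

```text
0.04053292727161107 0.05250787355912597 [-0.36 -0.91  2.62 -1.41  0.27  0.05]
[10.05        8.21506264  2.13997971]
16.274219489073612
16 [20.33, 18.53, 18.9, 19.14, 19.3, 19.4, 19.46, 19.5, 19.53, 19.55, 19.56, 19.57, 19.57, 19.58, 19.58, 19.58, 19.58, 19.58, 19.58, 19.58, 19.58]
16.25 [20.33, 18.66, 19.13, 19.44, 19.64, 19.77, 19.86, 19.91, 19.95, 19.97, 19.98, 19.99, 20.0, 20.0, 20.01, 20.01, 20.01, 20.01, 20.01, 20.01, 20.01]
16.5 [20.33, 18.78, 19.37, 19.74, 19.99, 20.15, 20.25, 20.32, 20.36, 20.39, 20.41, 20.42, 20.43, 20.43, 20.43, 20.44, 20.44, 20.44, 20.44, 20.44, 20.44]
```

```bash
cat > circn.py <<'E'
import sys,json,numpy as np
a=list(map(float,sys.argv[1:])); th0=a[0];C=np.array(a[1:3]); p=np.array(a[3:5]); st=a[5:]
for i in range(0,len(st),12):
    th=np.radians(th0+np.cumsum(st[i:i+12])); P=C+70*np.c_[np.cos(th),np.sin(th)]; d=((P-p)/10).round(2)
    print("[%s]"%", ".join('{"rx": 0, "ry": 0, "rz": 0, "x": %g, "y": %g, "z": 0, "hand": 0}'%(q[1],q[0]) for q in d)); p=p+10*d[-1]; th0=np.degrees(th[-1]); print("end th",round(th0%360,2),"p",p.round(1))
E
python3 circn.py 18.9 515.7 -131.8 582.1 -108.9 $(yes 16.3 | head -36)
```

```text
[{"rx": 0, "ry": 0, "rz": 0, "x": 1.75, "y": -0.92, "z": 0, "hand": 0}, {"rx": 0, "ry": 0, "rz": 0, "x": 3.19, "y": -2.28, "z": 0, "hand": 0}, {"rx": 0, "ry": 0, "rz": 0, "x": 4.19, "y": -4, "z": 0, "hand": 0}, {"rx": 0, "ry": 0, "rz": 0, "x": 4.67, "y": -5.92, "z": 0, "hand": 0}, {"rx": 0, "ry": 0, "rz": 0, "x": 4.6, "y": -7.9, "z": 0, "hand": 0}, {"rx": 0, "ry": 0, "rz": 0, "x": 3.96, "y": -9.79, "z": 0, "hand": 0}, {"rx": 0, "ry": 0, "rz": 0, "x": 2.83, "y": -11.41, "z": 0, "hand": 0}, {"rx": 0, "ry": 0, "rz": 0, "x": 1.28, "y": -12.66, "z": 0, "hand": 0}, {"rx": 0, "ry": 0, "rz": 0, "x": -0.55, "y": -13.42, "z": 0, "hand": 0}, {"rx": 0, "ry": 0, "rz": 0, "x": -2.52, "y": -13.64, "z": 0, "hand": 0}, {"rx": 0, "ry": 0, "rz": 0, "x": -4.48, "y": -13.29, "z": 0, "hand": 0}, {"rx": 0, "ry": 0, "rz": 0, "x": -6.25, "y": -12.41, "z": 0, "hand": 0}]
end th 214.5 p [ 458.  -171.4]
[{"rx": 0, "ry": 0, "rz": 0, "x": -1.46, "y": 1.35, "z": 0, "hand": 0}, {"rx": 0, "ry": 0, "rz": 0, "x": -2.49, "y": 3.05, "z": 0, "hand": 0}, {"rx": 0, "ry": 0, "rz": 0, "x": -2.99, "y": 4.97, "z": 0, "hand": 0
[... 868 characters left out ...]
 0, "hand": 0}, {"rx": 0, "ry": 0, "rz": 0, "x": 0.96, "y": -7.48, "z": 0, "hand": 0}, {"rx": 0, "ry": 0, "rz": 0, "x": -0.14, "y": -9.14, "z": 0, "hand": 0}, {"rx": 0, "ry": 0, "rz": 0, "x": -1.65, "y": -10.42, "z": 0, "hand": 0}, {"rx": 0, "ry": 0, "rz": 0, "x": -3.46, "y": -11.23, "z": 0, "hand": 0}, {"rx": 0, "ry": 0, "rz": 0, "x": -5.43, "y": -11.49, "z": 0, "hand": 0}, {"rx": 0, "ry": 0, "rz": 0, "x": -7.39, "y": -11.19, "z": 0, "hand": 0}, {"rx": 0, "ry": 0, "rz": 0, "x": -9.19, "y": -10.35, "z": 0, "hand": 0}, {"rx": 0, "ry": 0, "rz": 0, "x": -10.68, "y": -9.05, "z": 0, "hand": 0}, {"rx": 0, "ry": 0, "rz": 0, "x": -11.75, "y": -7.37, "z": 0, "hand": 0}]
end th 245.7 p [ 486.9 -195.6]
```

Call:
arm_command:
  deltas:
    - {"rx":0,"ry":0,"rz":0,"x":1.75,"y":-0.92,"z":0,"hand":0}
    - {"rx":0,"ry":0,"rz":0,"x":3.19,"y":-2.28,"z":0,"hand":0}
    - {"rx":0,"ry":0,"rz":0,"x":4.19,"y":-4,"z":0,"hand":0}
    - {"rx":0,"ry":0,"rz":0,"x":4.67,"y":-5.92,"z":0,"hand":0}
    - {"rx":0,"ry":0,"rz":0,"x":4.6,"y":-7.9,"z":0,"hand":0}
    - {"rx":0,"ry":0,"rz":0,"x":3.96,"y":-9.79,"z":0,"hand":0}
    - {"rx":0,"ry":0,"rz":0,"x":2.83,"y":-11.41,"z":0,"hand":0}
    - {"rx":0,"ry":0,"rz":0,"x":1.28,"y":-12.66,"z":0,"hand":0}
    - {"rx":0,"ry":0,"rz":0,"x":-0.55,"y":-13.42,"z":0,"hand":0}
    - {"rx":0,"ry":0,"rz":0,"x":-2.52,"y":-13.64,"z":0,"hand":0}
    - {"rx":0,"ry":0,"rz":0,"x":-4.48,"y":-13.29,"z":0,"hand":0}
    - {"rx":0,"ry":0,"rz":0,"x":-6.25,"y":-12.41,"z":0,"hand":0}

```text
time: 11.1
ee_pos: [458.4, -170.8, 128.7]
tool_rot: [-2.22, -2.222, -0.004]
wrist_force: [14.0, 10.7, -1.3]
gripper_width: 0.337
grip_force: 15.0
```

Call:
arm_command:
  deltas:
    - {"rx":0,"ry":0,"rz":0,"x":-1.46,"y":1.35,"z":0,"hand":0}
    - {"rx":0,"ry":0,"rz":0,"x":-2.49,"y":3.05,"z":0,"hand":0}
    - {"rx":0,"ry":0,"rz":0,"x":-2.99,"y":4.97,"z":0,"hand":0}
    - {"rx":0,"ry":0,"rz":0,"x":-2.94,"y":6.95,"z":0,"hand":0}
    - {"rx":0,"ry":0,"rz":0,"x":-2.33,"y":8.84,"z":0,"hand":0}
    - {"rx":0,"ry":0,"rz":0,"x":-1.22,"y":10.48,"z":0,"hand":0}
    - {"rx":0,"ry":0,"rz":0,"x":0.31,"y":11.74,"z":0,"hand":0}
    - {"rx":0,"ry":0,"rz":0,"x":2.14,"y":12.53,"z":0,"hand":0}
    - {"rx":0,"ry":0,"rz":0,"x":4.11,"y":12.77,"z":0,"hand":0}
    - {"rx":0,"ry":0,"rz":0,"x":6.06,"y":12.45,"z":0,"hand":0}
    - {"rx":0,"ry":0,"rz":0,"x":7.85,"y":11.59,"z":0,"hand":0}
    - {"rx":0,"ry":0,"rz":0,"x":9.33,"y":10.26,"z":0,"hand":0}

```text
time: 12.1
ee_pos: [560.5, -76.5, 128.5]
tool_rot: [-2.22, -2.223, 0.001]
wrist_force: [-4.6, -8.8, 7.4]
gripper_width: 0.338
grip_force: 15.0
```

Run:
```python
from h import *
status(("scene",))
```

```text
t 12.100 ee [560.5 -76.5 128.5] r 71.2 th 50.3 F [-4.6 -8.8  7.4] grip 15.0 w 0.338 j [-0.47  0.48  0.71  1.85 -0.38  0.94  0.42]
scene t 12.100 80 (94.5, 'phi -7.9')
```

```bash
cat >> sim.py <<'E'
OBS+=[(12.1,712.1)]
LOG+=P+S(*[16.3]*24)
E
python3 - <<'E'
from sim import *
I,T,f=fit(LOG,62,OBS); print(I,T,f.round(2)); o=run(I,T,LOG,62); print(o[-1])
o=run(I,T,LOG+P+S(*[16.3]*60),62); print([round(float(x),2) for x in o[-(60*40+24)-40*24::120,2]*9.549])
E
python3 circn.py 50.1 515.7 -131.8 560.6 -78.1 $(yes 16.3 | head -60)
```

```text
0.04124796032376285 0.052087372856277875 [-0.6  -1.03  2.72 -1.07 -0.2   0.34  0.05]
[12.1        12.42494459  2.10368403]
[18.17, 18.86, 19.31, 19.6, 19.79, 19.92, 20.0, 20.05, 19.99, 18.5, 19.07, 19.45, 19.69, 19.85, 19.96, 20.02, 20.07, 20.1, 20.12, 20.13, 20.14, 20.14, 20.15, 20.15, 20.15, 20.15, 20.15, 20.15, 20.15]
[{"rx": 0, "ry": 0, "rz": 0, "x": 1.04, "y": -1.69, "z": 0, "hand": 0}, {"rx": 0, "ry": 0, "rz": 0, "x": 1.57, "y": -3.6, "z": 0, "hand": 0}, {"rx": 0, "ry": 0, "rz": 0, "x": 1.54, "y": -5.59, "z": 0, "hand": 0}, {"rx": 0, "ry": 0, "rz": 0, "x": 0.96, "y": -7.48, "z": 0, "hand": 0}, {"rx": 0, "ry": 0, "rz": 0, "x": -0.14, "y": -9.14, "z": 0, "hand": 0}, {"rx": 0, "ry": 0, "rz": 0, "x": -1.65, "y": -10.42, "z": 0, "hand": 0}, {"rx": 0, "ry": 0, "rz": 0, "x": -3.46, "y": -11.23, "z": 0, "hand": 0}, {"rx": 0, "ry": 0, "rz": 0, "x": -5.43, "y": -11.49, "z": 0, "hand": 0}, {"rx": 0, "ry": 0, "rz": 0, "x": -7.39, "y": -11.19, "z": 0, "hand": 0}, {"rx": 0, "ry": 0, "rz": 0, "x": -9.19, "y": -10.35, "z": 0, "hand": 0}, {"rx": 0, "ry": 0, "rz": 0, "x": -10.68, "y": -9.05, "z"
[... 2956 characters left out ...]
3.95, "z": 0, "hand": 0}, {"rx": 0, "ry": 0, "rz": 0, "x": -6.19, "y": -4.31, "z": 0, "hand": 0}, {"rx": 0, "ry": 0, "rz": 0, "x": -8.16, "y": -4.11, "z": 0, "hand": 0}, {"rx": 0, "ry": 0, "rz": 0, "x": -10, "y": -3.36, "z": 0, "hand": 0}, {"rx": 0, "ry": 0, "rz": 0, "x": -11.56, "y": -2.13, "z": 0, "hand": 0}, {"rx": 0, "ry": 0, "rz": 0, "x": -12.7, "y": -0.51, "z": 0, "hand": 0}, {"rx": 0, "ry": 0, "rz": 0, "x": -13.35, "y": 1.37, "z": 0, "hand": 0}, {"rx": 0, "ry": 0, "rz": 0, "x": -13.44, "y": 3.35, "z": 0, "hand": 0}, {"rx": 0, "ry": 0, "rz": 0, "x": -12.97, "y": 5.28, "z": 0, "hand": 0}, {"rx": 0, "ry": 0, "rz": 0, "x": -11.98, "y": 7, "z": 0, "hand": 0}]
end th 308.1 p [ 558.9 -186.9]
```

Call:
arm_command:
  deltas:
    - {"rx":0,"ry":0,"rz":0,"x":1.04,"y":-1.69,"z":0,"hand":0}
    - {"rx":0,"ry":0,"rz":0,"x":1.57,"y":-3.6,"z":0,"hand":0}
    - {"rx":0,"ry":0,"rz":0,"x":1.54,"y":-5.59,"z":0,"hand":0}
    - {"rx":0,"ry":0,"rz":0,"x":0.96,"y":-7.48,"z":0,"hand":0}
    - {"rx":0,"ry":0,"rz":0,"x":-0.14,"y":-9.14,"z":0,"hand":0}
    - {"rx":0,"ry":0,"rz":0,"x":-1.65,"y":-10.42,"z":0,"hand":0}
    - {"rx":0,"ry":0,"rz":0,"x":-3.46,"y":-11.23,"z":0,"hand":0}
    - {"rx":0,"ry":0,"rz":0,"x":-5.43,"y":-11.49,"z":0,"hand":0}
    - {"rx":0,"ry":0,"rz":0,"x":-7.39,"y":-11.19,"z":0,"hand":0}
    - {"rx":0,"ry":0,"rz":0,"x":-9.19,"y":-10.35,"z":0,"hand":0}
    - {"rx":0,"ry":0,"rz":0,"x":-10.68,"y":-9.05,"z":0,"hand":0}
    - {"rx":0,"ry":0,"rz":0,"x":-11.75,"y":-7.37,"z":0,"hand":0}

```text
time: 13.15
ee_pos: [487.4, -195.1, 128.5]
tool_rot: [-2.22, -2.22, -0.003]
wrist_force: [4.6, 12.0, 5.4]
gripper_width: 0.339
grip_force: 15.0
```

Call:
arm_command:
  deltas:
    - {"rx":0,"ry":0,"rz":0,"x":-0.55,"y":1.91,"z":0,"hand":0}
    - {"rx":0,"ry":0,"rz":0,"x":-0.55,"y":3.89,"z":0,"hand":0}
    - {"rx":0,"ry":0,"rz":0,"x":0.02,"y":5.79,"z":0,"hand":0}
    - {"rx":0,"ry":0,"rz":0,"x":1.09,"y":7.46,"z":0,"hand":0}
    - {"rx":0,"ry":0,"rz":0,"x":2.59,"y":8.76,"z":0,"hand":0}
    - {"rx":0,"ry":0,"rz":0,"x":4.39,"y":9.59,"z":0,"hand":0}
    - {"rx":0,"ry":0,"rz":0,"x":6.36,"y":9.88,"z":0,"hand":0}
    - {"rx":0,"ry":0,"rz":0,"x":8.32,"y":9.61,"z":0,"hand":0}
    - {"rx":0,"ry":0,"rz":0,"x":10.13,"y":8.79,"z":0,"hand":0}
    - {"rx":0,"ry":0,"rz":0,"x":11.64,"y":7.5,"z":0,"hand":0}
    - {"rx":0,"ry":0,"rz":0,"x":12.72,"y":5.84,"z":0,"hand":0}
    - {"rx":0,"ry":0,"rz":0,"x":13.3,"y":3.94,"z":0,"hand":0}

```text
time: 14.15
ee_pos: [525.8, -61.2, 128.5]
tool_rot: [2.22, 2.223, -0.0]
wrist_force: [-0.5, -11.8, 5.2]
gripper_width: 0.34
grip_force: 15.0
```

Call:
arm_command:
  deltas:
    - {"rx":0,"ry":0,"rz":0,"x":0.02,"y":-1.99,"z":0,"hand":0}
    - {"rx":0,"ry":0,"rz":0,"x":-0.52,"y":-3.9,"z":0,"hand":0}
    - {"rx":0,"ry":0,"rz":0,"x":-1.57,"y":-5.58,"z":0,"hand":0}
    - {"rx":0,"ry":0,"rz":0,"x":-3.06,"y":-6.9,"z":0,"hand":0}
    - {"rx":0,"ry":0,"rz":0,"x":-4.85,"y":-7.75,"z":0,"hand":0}
    - {"rx":0,"ry":0,"rz":0,"x":-6.81,"y":-8.06,"z":0,"hand":0}
    - {"rx":0,"ry":0,"rz":0,"x":-8.78,"y":-7.81,"z":0,"hand":0}
    - {"rx":0,"ry":0,"rz":0,"x":-10.6,"y":-7.02,"z":0,"hand":0}
    - {"rx":0,"ry":0,"rz":0,"x":-12.12,"y":-5.74,"z":0,"hand":0}
    - {"rx":0,"ry":0,"rz":0,"x":-13.23,"y":-4.1,"z":0,"hand":0}
    - {"rx":0,"ry":0,"rz":0,"x":-13.83,"y":-2.2,"z":0,"hand":0}
    - {"rx":0,"ry":0,"rz":0,"x":-13.87,"y":-0.22,"z":0,"hand":0}

```text
time: 15.15
ee_pos: [524.8, -200.7, 128.5]
tool_rot: [-2.221, -2.22, -0.002]
wrist_force: [-2.3, 11.5, 10.2]
gripper_width: 0.339
grip_force: 15.0
```

Call:
arm_command:
  deltas:
    - {"rx":0,"ry":0,"rz":0,"x":0.52,"y":1.92,"z":0,"hand":0}
    - {"rx":0,"ry":0,"rz":0,"x":1.55,"y":3.61,"z":0,"hand":0}
    - {"rx":0,"ry":0,"rz":0,"x":3.02,"y":4.95,"z":0,"hand":0}
    - {"rx":0,"ry":0,"rz":0,"x":4.8,"y":5.82,"z":0,"hand":0}
    - {"rx":0,"ry":0,"rz":0,"x":6.75,"y":6.16,"z":0,"hand":0}
    - {"rx":0,"ry":0,"rz":0,"x":8.73,"y":5.93,"z":0,"hand":0}
    - {"rx":0,"ry":0,"rz":0,"x":10.56,"y":5.16,"z":0,"hand":0}
    - {"rx":0,"ry":0,"rz":0,"x":12.09,"y":3.91,"z":0,"hand":0}
    - {"rx":0,"ry":0,"rz":0,"x":13.22,"y":2.27,"z":0,"hand":0}
    - {"rx":0,"ry":0,"rz":0,"x":13.84,"y":0.39,"z":0,"hand":0}
    - {"rx":0,"ry":0,"rz":0,"x":13.91,"y":-1.6,"z":0,"hand":0}
    - {"rx":0,"ry":0,"rz":0,"x":13.42,"y":-3.52,"z":0,"hand":0}

```text
time: 16.15
ee_pos: [488.3, -66.1, 128.6]
tool_rot: [2.219, 2.223, 0.001]
wrist_force: [6.1, -14.1, 1.4]
gripper_width: 0.341
grip_force: 15.0
```

Call:
arm_command:
  deltas:
    - {"rx":0,"ry":0,"rz":0,"x":-1.01,"y":-1.71,"z":0,"hand":0}
    - {"rx":0,"ry":0,"rz":0,"x":-2.46,"y":-3.06,"z":0,"hand":0}
    - {"rx":0,"ry":0,"rz":0,"x":-4.24,"y":-3.95,"z":0,"hand":0}
    - {"rx":0,"ry":0,"rz":0,"x":-6.19,"y":-4.31,"z":0,"hand":0}
    - {"rx":0,"ry":0,"rz":0,"x":-8.16,"y":-4.11,"z":0,"hand":0}
    - {"rx":0,"ry":0,"rz":0,"x":-10,"y":-3.36,"z":0,"hand":0}
    - {"rx":0,"ry":0,"rz":0,"x":-11.56,"y":-2.13,"z":0,"hand":0}
    - {"rx":0,"ry":0,"rz":0,"x":-12.7,"y":-0.51,"z":0,"hand":0}
    - {"rx":0,"ry":0,"rz":0,"x":-13.35,"y":1.37,"z":0,"hand":0}
    - {"rx":0,"ry":0,"rz":0,"x":-13.44,"y":3.35,"z":0,"hand":0}
    - {"rx":0,"ry":0,"rz":0,"x":-12.97,"y":5.28,"z":0,"hand":0}
    - {"rx":0,"ry":0,"rz":0,"x":-11.98,"y":7,"z":0,"hand":0}

```text
time: 17.15
ee_pos: [559.5, -186.7, 128.5]
tool_rot: [-2.221, -2.219, -0.001]
wrist_force: [-8.6, 8.7, 10.0]
gripper_width: 0.338
grip_force: 15.0
```

```bash
python3 - <<'E'
from h import *
status(("scene",))
E
python3 circn.py 308.1 515.7 -131.8 558.9 -186.9 $(yes 16.3 | head -24)
cat >> sim.py <<'E'
LOG+=P+S(*[16.3]*60)
E
python3 - <<'E'
from sim import *
o=run(.0412,.0521,LOG,62); print(o[-1],np.degrees(o[-1,1])%360)
E
```

```text
t 17.150 ee [ 559.5 -186.7  128.5] r 71.0 th -51.2 F [-8.6  8.7 10. ] grip 15.0 w 0.338 j [-0.29  0.55  0.76  1.79 -0.44  0.98  0.64]
scene t 17.150 16 (83.7, 'phi -119.1')
[{"rx": 0, "ry": 0, "rz": 0, "x": 1.44, "y": 1.37, "z": 0, "hand": 0}, {"rx": 0, "ry": 0, "rz": 0, "x": 3.2, "y": 2.29, "z": 0, "hand": 0}, {"rx": 0, "ry": 0, "rz": 0, "x": 5.14, "y": 2.67, "z": 0, "hand": 0}, {"rx": 0, "ry": 0, "rz": 0, "x": 7.12, "y": 2.49, "z": 0, "hand": 0}, {"rx": 0, "ry": 0, "rz": 0, "x": 8.97, "y": 1.77, "z": 0, "hand": 0}, {"rx": 0, "ry": 0, "rz": 0, "x": 10.54, "y": 0.55, "z": 0, "hand": 0}, {"rx": 0, "ry": 0, "rz": 0, "x": 11.7, "y": -1.06, "z": 0, "hand": 0}, {"rx": 0, "ry": 0, "rz": 0, "x": 12.37, "y": -2.92, "z": 0, "hand": 0}, {"rx": 0, "ry": 0, "rz": 0, "x": 12.49, "y": -4.91, "z": 0, "hand": 0}, {"rx": 0, "ry": 0, "rz": 0, "x": 12.04, "y": -6.84, "z": 0, "hand": 0}, {"rx": 0, "ry": 0, "rz": 0, "x": 11.07, "y": -8.57, "z": 0, "hand": 0}, {"rx": 0, "ry": 0, "rz": 0, "x": 9.65, "y": -9.96, "z": 0, "hand": 0}]
end th 143.7 p [459.3 -90.4]
[{"rx": 0, "ry": 0, "rz": 0, "x": -1.75, "y": -
[... 200 characters left out ...]
": -7.52, "y": -0.49, "z": 0, "hand": 0}, {"rx": 0, "ry": 0, "rz": 0, "x": -9.11, "y": 0.71, "z": 0, "hand": 0}, {"rx": 0, "ry": 0, "rz": 0, "x": -10.29, "y": 2.3, "z": 0, "hand": 0}, {"rx": 0, "ry": 0, "rz": 0, "x": -10.98, "y": 4.16, "z": 0, "hand": 0}, {"rx": 0, "ry": 0, "rz": 0, "x": -11.12, "y": 6.14, "z": 0, "hand": 0}, {"rx": 0, "ry": 0, "rz": 0, "x": -10.7, "y": 8.08, "z": 0, "hand": 0}, {"rx": 0, "ry": 0, "rz": 0, "x": -9.75, "y": 9.82, "z": 0, "hand": 0}, {"rx": 0, "ry": 0, "rz": 0, "x": -8.35, "y": 11.23, "z": 0, "hand": 0}, {"rx": 0, "ry": 0, "rz": 0, "x": -6.61, "y": 12.19, "z": 0, "hand": 0}]
end th 339.3 p [ 581.2 -156.5]
[17.15       22.93266377  2.11040551] 233.9448469621193
```

Call:
arm_command:
  deltas:
    - {"rx":0,"ry":0,"rz":0,"x":1.44,"y":1.37,"z":0,"hand":0}
    - {"rx":0,"ry":0,"rz":0,"x":3.2,"y":2.29,"z":0,"hand":0}
    - {"rx":0,"ry":0,"rz":0,"x":5.14,"y":2.67,"z":0,"hand":0}
    - {"rx":0,"ry":0,"rz":0,"x":7.12,"y":2.49,"z":0,"hand":0}
    - {"rx":0,"ry":0,"rz":0,"x":8.97,"y":1.77,"z":0,"hand":0}
    - {"rx":0,"ry":0,"rz":0,"x":10.54,"y":0.55,"z":0,"hand":0}
    - {"rx":0,"ry":0,"rz":0,"x":11.7,"y":-1.06,"z":0,"hand":0}
    - {"rx":0,"ry":0,"rz":0,"x":12.37,"y":-2.92,"z":0,"hand":0}
    - {"rx":0,"ry":0,"rz":0,"x":12.49,"y":-4.91,"z":0,"hand":0}
    - {"rx":0,"ry":0,"rz":0,"x":12.04,"y":-6.84,"z":0,"hand":0}
    - {"rx":0,"ry":0,"rz":0,"x":11.07,"y":-8.57,"z":0,"hand":0}
    - {"rx":0,"ry":0,"rz":0,"x":9.65,"y":-9.96,"z":0,"hand":0}

```text
time: 18.2
ee_pos: [458.7, -90.0, 128.7]
tool_rot: [2.22, 2.223, 0.002]
wrist_force: [15.0, -10.8, -3.7]
gripper_width: 0.335
grip_force: 15.0
```

Call:
arm_command:
  deltas:
    - {"rx":0,"ry":0,"rz":0,"x":-1.75,"y":-0.94,"z":0,"hand":0}
    - {"rx":0,"ry":0,"rz":0,"x":-3.69,"y":-1.35,"z":0,"hand":0}
    - {"rx":0,"ry":0,"rz":0,"x":-5.67,"y":-1.19,"z":0,"hand":0}
    - {"rx":0,"ry":0,"rz":0,"x":-7.52,"y":-0.49,"z":0,"hand":0}
    - {"rx":0,"ry":0,"rz":0,"x":-9.11,"y":0.71,"z":0,"hand":0}
    - {"rx":0,"ry":0,"rz":0,"x":-10.29,"y":2.3,"z":0,"hand":0}
    - {"rx":0,"ry":0,"rz":0,"x":-10.98,"y":4.16,"z":0,"hand":0}
    - {"rx":0,"ry":0,"rz":0,"x":-11.12,"y":6.14,"z":0,"hand":0}
    - {"rx":0,"ry":0,"rz":0,"x":-10.7,"y":8.08,"z":0,"hand":0}
    - {"rx":0,"ry":0,"rz":0,"x":-9.75,"y":9.82,"z":0,"hand":0}
    - {"rx":0,"ry":0,"rz":0,"x":-8.35,"y":11.23,"z":0,"hand":0}
    - {"rx":0,"ry":0,"rz":0,"x":-6.61,"y":12.19,"z":0,"hand":0}

```text
time: 19.2
ee_pos: [581.8, -156.2, 128.6]
tool_rot: [-2.222, -2.22, 0.0]
wrist_force: [-10.1, 2.2, 9.2]
gripper_width: 0.341
grip_force: 15.0
```

```bash
python3 - <<'E'
from h import *
status(("scene",))
E
cat >> sim.py <<'E'
OBS+=[(17.15,1321)]
LOG+=P+S(*[16.3]*24)
E
python3 - <<'E'
from sim import *
I,T,f=fit(LOG,62,OBS); print(I,T,f.round(1))
o=run(I,T,LOG,62); print(o[-1],np.degrees(o[-1,1])%360)
for st in ([14,11,8,5,2,0,0,0,0,0,0,0],[16.3]*3+[14,11,8,5,2,0,0,0,0]):
    q=run(I,T,LOG+P+S(*st),62); print(q[-1],np.degrees(q[-1,1]-o[-1,1]))
E
```

```text
t 19.200 ee [ 581.8 -156.2  128.6] r 71.3 th -20.5 F [-10.1   2.2   9.2] grip 15.0 w 0.341 j [-0.35  0.57  0.77  1.76 -0.46  1.    0.59]
scene t 19.200 68 (99.5, 'phi 128.2')
0.04341401213916293 0.05102768191022207 [-1.5 -1.8  2.4 -0.8  1.7 -0.8  0.6  0. ]
[19.2        27.25859641  2.11679272] 121.8025295690029
[20.25       28.33661167  0.        ] 61.765724615834735
[20.25       28.81319296  0.39370281] 89.07182116797671
```

```bash
cat >> sim.py <<'E'
OBS+=[(19.2,1568.2)]
E
python3 - <<'E'
from sim import *
I,T,f=fit(LOG,62,OBS); print(I,T,f.round(1))
o=run(I,T,LOG,62); print(o[-1],np.degrees(o[-1,1])%360)
for n in (13,14):
    st=[16.3]*n+[14,11,8,6,4,2,1]+[0]*(24-7-n); q=run(I,T,LOG+P+S(*st),62); print(n,q[-1],128.2+np.degrees(q[-1,1]-o[-1,1]))
E
python3 circn.py 339.3 515.7 -131.8 581.2 -156.5 $(yes 16.3 | head -14) 14 11 8 6 4 2 1 0 0 0
```

```text
0.044670649753041 0.050482877806213834 [-2.1 -2.3  2.1 -0.9  2.4  2.1 -2.5  0.7  0. ]
[19.2        27.32601923  2.12398554] 125.66557280613415
13 [21.25       30.75750337  0.24028231] 324.8095585425763
14 [21.25       30.90865913  0.38600816] 333.47014556075544
[{"rx": 0, "ry": 0, "rz": 0, "x": 1.93, "y": 0.43, "z": 0, "hand": 0}, {"rx": 0, "ry": 0, "rz": 0, "x": 3.91, "y": 0.3, "z": 0, "hand": 0}, {"rx": 0, "ry": 0, "rz": 0, "x": 5.78, "y": -0.38, "z": 0, "hand": 0}, {"rx": 0, "ry": 0, "rz": 0, "x": 7.38, "y": -1.56, "z": 0, "hand": 0}, {"rx": 0, "ry": 0, "rz": 0, "x": 8.58, "y": -3.13, "z": 0, "hand": 0}, {"rx": 0, "ry": 0, "rz": 0, "x": 9.29, "y": -4.99, "z": 0, "hand": 0}, {"rx": 0, "ry": 0, "rz": 0, "x": 9.46, "y": -6.97, "z": 0, "hand": 0}, {"rx": 0, "ry": 0, "rz": 0, "x": 9.06, "y": -8.91, "z": 0, "hand": 0}, {"rx": 0, "ry": 0, "rz": 0, "x": 8.13, "y": -10.66, "z": 0, "hand": 0}, {"rx": 0, "ry": 0, "rz": 0, "x": 6.75, "y": -12.09, "z": 0, "hand": 0}, {"rx": 0, "ry": 0, "rz": 0, "x": 5.02, "y": -13.07, "z": 0, "hand": 0}, {"rx": 0, "ry": 0, "rz": 0, "x": 3.09, "y": -13.52, "z":
[... 228 characters left out ...]
 "y": 1.73, "z": 0, "hand": 0}, {"rx": 0, "ry": 0, "rz": 0, "x": -6.17, "y": 2.71, "z": 0, "hand": 0}, {"rx": 0, "ry": 0, "rz": 0, "x": -6.71, "y": 3.52, "z": 0, "hand": 0}, {"rx": 0, "ry": 0, "rz": 0, "x": -7.04, "y": 4.18, "z": 0, "hand": 0}, {"rx": 0, "ry": 0, "rz": 0, "x": -7.22, "y": 4.63, "z": 0, "hand": 0}, {"rx": 0, "ry": 0, "rz": 0, "x": -7.3, "y": 4.87, "z": 0, "hand": 0}, {"rx": 0, "ry": 0, "rz": 0, "x": -7.33, "y": 4.98, "z": 0, "hand": 0}, {"rx": 0, "ry": 0, "rz": 0, "x": -7.33, "y": 4.98, "z": 0, "hand": 0}, {"rx": 0, "ry": 0, "rz": 0, "x": -7.33, "y": 4.98, "z": 0, "hand": 0}, {"rx": 0, "ry": 0, "rz": 0, "x": -7.33, "y": 4.98, "z": 0, "hand": 0}]
end th 253.5 p [ 495.8 -198.9]
```

Call:
arm_command:
  deltas:
    - {"rx":0,"ry":0,"rz":0,"x":1.93,"y":0.43,"z":0,"hand":0}
    - {"rx":0,"ry":0,"rz":0,"x":3.91,"y":0.3,"z":0,"hand":0}
    - {"rx":0,"ry":0,"rz":0,"x":5.78,"y":-0.38,"z":0,"hand":0}
    - {"rx":0,"ry":0,"rz":0,"x":7.38,"y":-1.56,"z":0,"hand":0}
    - {"rx":0,"ry":0,"rz":0,"x":8.58,"y":-3.13,"z":0,"hand":0}
    - {"rx":0,"ry":0,"rz":0,"x":9.29,"y":-4.99,"z":0,"hand":0}
    - {"rx":0,"ry":0,"rz":0,"x":9.46,"y":-6.97,"z":0,"hand":0}
    - {"rx":0,"ry":0,"rz":0,"x":9.06,"y":-8.91,"z":0,"hand":0}
    - {"rx":0,"ry":0,"rz":0,"x":8.13,"y":-10.66,"z":0,"hand":0}
    - {"rx":0,"ry":0,"rz":0,"x":6.75,"y":-12.09,"z":0,"hand":0}
    - {"rx":0,"ry":0,"rz":0,"x":5.02,"y":-13.07,"z":0,"hand":0}
    - {"rx":0,"ry":0,"rz":0,"x":3.09,"y":-13.52,"z":0,"hand":0}

```text
time: 20.25
ee_pos: [445.8, -125.5, 128.8]
tool_rot: [2.22, 2.222, 0.003]
wrist_force: [20.2, -1.1, -7.7]
gripper_width: 0.34
grip_force: 15.0
```

Call:
arm_command:
  deltas:
    - {"rx":0,"ry":0,"rz":0,"x":-1.98,"y":0.1,"z":0,"hand":0}
    - {"rx":0,"ry":0,"rz":0,"x":-3.85,"y":0.76,"z":0,"hand":0}
    - {"rx":0,"ry":0,"rz":0,"x":-5.26,"y":1.73,"z":0,"hand":0}
    - {"rx":0,"ry":0,"rz":0,"x":-6.17,"y":2.71,"z":0,"hand":0}
    - {"rx":0,"ry":0,"rz":0,"x":-6.71,"y":3.52,"z":0,"hand":0}
    - {"rx":0,"ry":0,"rz":0,"x":-7.04,"y":4.18,"z":0,"hand":0}
    - {"rx":0,"ry":0,"rz":0,"x":-7.22,"y":4.63,"z":0,"hand":0}
    - {"rx":0,"ry":0,"rz":0,"x":-7.3,"y":4.87,"z":0,"hand":0}
    - {"rx":0,"ry":0,"rz":0,"x":-7.33,"y":4.98,"z":0,"hand":0}
    - {"rx":0,"ry":0,"rz":0,"x":-7.33,"y":4.98,"z":0,"hand":0}
    - {"rx":0,"ry":0,"rz":0,"x":-7.33,"y":4.98,"z":0,"hand":0}
    - {"rx":0,"ry":0,"rz":0,"x":-7.33,"y":4.98,"z":0,"hand":0}

```text
time: 21.25
ee_pos: [496.0, -198.4, 128.6]
tool_rot: [-2.221, -2.221, -0.001]
wrist_force: [0.2, -0.1, 5.8]
gripper_width: 0.342
grip_force: 15.0
```

Run:
```python
from h import *
status(("scene","wrist","scene","wrist","scene"))
```

```text
t 21.250 ee [ 496.  -198.4  128.6] r 69.7 th -105.8 F [ 0.2 -0.1  5.8] grip 15.0 w 0.342 j [-0.33  0.46  0.82  1.93 -0.42  0.93  0.7 ]
scene t 21.250 80 (97.6, 'phi -25.8')
wrist t 21.300 4487 (98.9, 'phi -21.7')
scene t 21.350 85 (97.6, 'phi -23.0')
wrist t 21.400 4525 (99.0, 'phi -19.7')
scene t 21.450 85 (97.4, 'phi -21.3')
```

```bash
python3 - <<'E'
from h import *
import h
status(("wrist","scene"))
E
ls -t pics | head -3
cp "$(ls -t pics/wrist_* | head -1)" pics/wlast.png
```

```text
t 21.500 ee [ 495.9 -198.4  128.6] r 69.7 th -105.9 F [1.4 1.1 5.5] grip 15.0 w 0.34 j [-0.33  0.46  0.83  1.93 -0.42  0.93  0.7 ]
wrist t 21.500 4545 (99.0, 'phi -18.4')
scene t 21.550 87 (97.6, 'phi -20.5')
scene_21.55.png
wrist_21.50.png
scene_21.45.png
```

View pics/wlast.png

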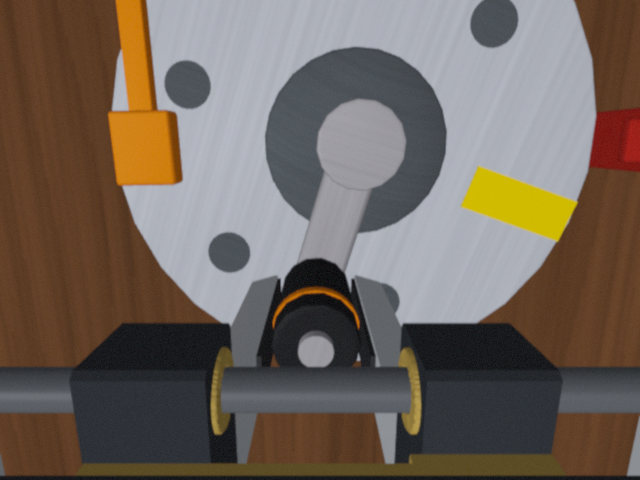

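Run:
```python
from h import *
m=r.camera_model("wrist"); T=np.linalg.inv(np.array(m["cam_to_world"]))
def px(p):
    q=T@np.array([*p,1]); return np.array([m["cx"]-m["fx"]*q[0]/q[2],m["cy"]+m["fy"]*q[1]/q[2]]).round(1)
C=np.array([515.5,-131.7])
for z in (78,50,96):
  for a in (-2,0,2,4):
    u=np.array([np.cos(np.radians(a)),np.sin(np.radians(a))]); n=np.array([-u[1],u[0]])
    print(z,a,px([*(C+135*u),z]),[px([*(C+rr*u+s*17*n),z]) for rr in(150,) for s in(-1,1)])
print(px([*C,100]),px([*C,115]))
h=status(("wrist",))
im=cv2.imread("pics/wlast.png"); hs=cv2.cvtColor(im,cv2.COLOR_BGR2HSV)
for c in (598,605,615,630,636):
    red=np.nonzero((im[:,c,2]>90)&(im[:,c,1]<50)&(im[:,c,0]<50))[0]; red=red[(red>80)&(red<200)]; print(c,red.min(),red.max(), [int(im[y,c,2]) for y in range(105,175,5)])
```

```text
78 -2 [600.2 155.9] [array([621.1, 188.2]), array([634.4, 124.5])]
78 0 [601.8 147. ] [array([624. , 178.7]), array([635.3, 114.2])]
78 2 [603.1 138. ] [array([626.6, 169. ]), array([635.8, 103.9])]
78 4 [604.1 129. ] [array([628.9, 159.3]), array([635.9,  93.5])]
50 -2 [569.7 154.3] [array([588.8, 183.2]), array([599.6, 126.3])]
50 0 [570.9 146.3] [array([591.2, 174.7]), array([600.2, 117.2])]
50 2 [571.9 138.3] [array([593.4, 166. ]), array([600.5, 108. ])]
50 4 [572.7 130.3] [array([595.3, 157.3]), array([600.5,  98.8])]
96 -2 [624.1 157.1] [array([646.2, 192.1]), array([661.6, 123.1])]
96 0 [625.9 147.5] [array([649.5, 181.8]), array([662.7, 111.9])]
96 2 [627.4 137.8] [array([652.4, 171.4]), array([663.4, 100.7])]
96 4 [628.6 128. ] [array([655.1, 160.8]), array([663.8,  89.4])]
[356.3 147.3] [359.4 147.8]
t 21.600 ee [ 495.9 -198.4  128.6] r 69.7 th -105.9 F [0.4 1.3 6.8] grip 15.0 w 0.337 j [-0.33  0.46  0.83  1.93 -0.42  0.93  0.7 ]
wrist t 21.600 4567 (99.1, 'phi -17.9')
598 111 167 [91, 90, 120, 123, 121, 122, 122, 121, 120, 120, 120, 120, 121, 95]
605 111 168 [94, 94, 122, 120, 120, 118, 121, 119, 120, 122, 122, 123, 122, 90]
615 110 169 [93, 101, 119, 124, 122, 121, 120, 120, 121, 121, 122, 120, 121, 102]
630 108 170 [95, 112, 121, 135, 154, 161, 162, 159, 160, 159, 158, 148, 123, 108]
636 108 171 [96, 115, 122, 144, 155, 156, 155, 158, 157, 158, 158, 148, 121, 115]
```

```bash
cat > nudge.py <<'E'
from sim import *
import sys
st=list(map(float,sys.argv[1:]))
for I,T in ((.0447,.0505),(.0405,.0525),(.0434,.051)):
    o=run(I,T,S(*st)+S(*[0]*12),0); print(I,T,np.degrees(o[-1,1]).round(2),o[-1,2])
E
python3 nudge.py 5 10 12 12 8 4; echo; python3 nudge.py 5 10 12 10 6 3;echo; python3 nudge.py 4 8 10 10 10 10 8 4
```

```text
0.0447 0.0505 9.65 0.0
0.0405 0.0525 9.7 0.0
0.0434 0.051 9.69 0.0

0.0447 0.0505 7.79 0.0
0.0405 0.0525 7.82 0.0
0.0434 0.051 7.82 0.0

0.0447 0.0505 12.85 0.0
0.0405 0.0525 12.92 0.0
0.0434 0.051 12.9 0.0
```

```bash
python3 nudge.py 4 8 12 12 12 12 10 6 3;echo;  python3 nudge.py 4 8 12 12 12 12 11 7 3; python3 circn.py 253.5 515.7 -131.8 495.8 -198.9 4 8 12 12 12 12 10 6 3 0 0 0
```

```text
0.0447 0.0505 19.84 0.0
0.0405 0.0525 20.01 0.0
0.0434 0.051 19.93 0.0

0.0447 0.0505 20.75 0.0
0.0405 0.0525 20.93 0.0
0.0434 0.051 20.85 0.0
[{"rx": 0, "ry": 0, "rz": 0, "x": -0.12, "y": 0.47, "z": 0, "hand": 0}, {"rx": 0, "ry": 0, "rz": 0, "x": -0.27, "y": 1.44, "z": 0, "hand": 0}, {"rx": 0, "ry": 0, "rz": 0, "x": -0.23, "y": 2.9, "z": 0, "hand": 0}, {"rx": 0, "ry": 0, "rz": 0, "x": 0.11, "y": 4.33, "z": 0, "hand": 0}, {"rx": 0, "ry": 0, "rz": 0, "x": 0.74, "y": 5.65, "z": 0, "hand": 0}, {"rx": 0, "ry": 0, "rz": 0, "x": 1.63, "y": 6.81, "z": 0, "hand": 0}, {"rx": 0, "ry": 0, "rz": 0, "x": 2.55, "y": 7.62, "z": 0, "hand": 0}, {"rx": 0, "ry": 0, "rz": 0, "x": 3.16, "y": 8.02, "z": 0, "hand": 0}, {"rx": 0, "ry": 0, "rz": 0, "x": 3.48, "y": 8.2, "z": 0, "hand": 0}, {"rx": 0, "ry": 0, "rz": 0, "x": 3.48, "y": 8.2, "z": 0, "hand": 0}, {"rx": 0, "ry": 0, "rz": 0, "x": 3.48, "y": 8.2, "z": 0, "hand": 0}, {"rx": 0, "ry": 0, "rz": 0, "x": 3.48, "y": 8.2, "z": 0, "hand": 0}]
end th 332.5 p [ 577.8 -164.1]
```

Call:
arm_command:
  deltas:
    - {"rx":0,"ry":0,"rz":0,"x":-0.12,"y":0.47,"z":0,"hand":0}
    - {"rx":0,"ry":0,"rz":0,"x":-0.27,"y":1.44,"z":0,"hand":0}
    - {"rx":0,"ry":0,"rz":0,"x":-0.23,"y":2.9,"z":0,"hand":0}
    - {"rx":0,"ry":0,"rz":0,"x":0.11,"y":4.33,"z":0,"hand":0}
    - {"rx":0,"ry":0,"rz":0,"x":0.74,"y":5.65,"z":0,"hand":0}
    - {"rx":0,"ry":0,"rz":0,"x":1.63,"y":6.81,"z":0,"hand":0}
    - {"rx":0,"ry":0,"rz":0,"x":2.55,"y":7.62,"z":0,"hand":0}
    - {"rx":0,"ry":0,"rz":0,"x":3.16,"y":8.02,"z":0,"hand":0}
    - {"rx":0,"ry":0,"rz":0,"x":3.48,"y":8.2,"z":0,"hand":0}
    - {"rx":0,"ry":0,"rz":0,"x":3.48,"y":8.2,"z":0,"hand":0}
    - {"rx":0,"ry":0,"rz":0,"x":3.48,"y":8.2,"z":0,"hand":0}
    - {"rx":0,"ry":0,"rz":0,"x":3.48,"y":8.2,"z":0,"hand":0}

```text
time: 22.65
ee_pos: [578.0, -163.7, 128.7]
tool_rot: [-2.221, -2.222, -0.001]
wrist_force: [1.3, -0.5, 5.2]
gripper_width: 0.343
grip_force: 15.0
```

Run:
```python
from h import *
status(("scene","wrist","scene","top","wrist"))
a=cv2.imread(__import__("glob").glob("pics/wrist_22.9*")[0] if 0 else sorted(__import__("glob").glob("pics/wrist_*"),key=__import__("os").path.getmtime)[-1])
b=cv2.imread(sorted(__import__("glob").glob("pics/scene_*"),key=__import__("os").path.getmtime)[-1])
cv2.imwrite("pics/c3.png",np.hstack([cv2.resize(a,(400,300)),cv2.resize(b[195:295,200:333],(400,300),interpolation=0)]))
```

```text
t 22.650 ee [ 578.  -163.7  128.7] r 70.9 th -27.2 F [ 1.3 -0.5  5.2] grip 15.0 w 0.343 j [-0.35  0.57  0.78  1.77 -0.47  1.    0.62]
scene t 22.650 82 (94.8, 'phi 1.1')
wrist t 22.700 4510 (99.1, 'phi 2.8')
scene t 22.750 84 (94.4, 'phi 1.5')
top t 22.800 24 (120.0, 'phi 5.1')
wrist t 22.850 4519 (99.1, 'phi 3.0')
```

View pics/c3.png

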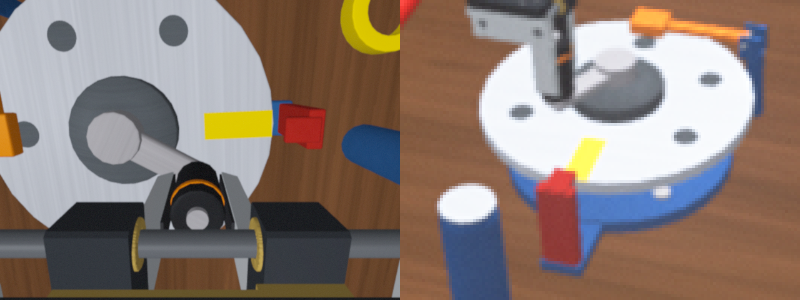

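Both views show the yellow stripe under the pointer: stripe row 124 against post middle 126 in the wrist view, with the platter at rest. I'll let go and lift.

Call:
arm_command:
  deltas:
    - {"rx":0,"ry":0,"rz":0,"x":0,"y":0,"z":0,"hand":0.6}
    - {"rx":0,"ry":0,"rz":0,"x":0,"y":0,"z":0,"hand":0.8}
    - {"rx":0,"ry":0,"rz":0,"x":0,"y":0,"z":0,"hand":0.9}
    - {"rx":0,"ry":0,"rz":0,"x":0,"y":0,"z":0,"hand":0.9}
    - {"rx":0,"ry":0,"rz":0,"x":0,"y":0,"z":0,"hand":0.9}
    - {"rx":0,"ry":0,"rz":0,"x":0,"y":0,"z":0,"hand":0.9}
    - {"rx":0,"ry":0,"rz":0,"x":0,"y":0,"z":0,"hand":0.9}
    - {"rx":0,"ry":0,"rz":0,"x":0,"y":0,"z":0,"hand":0.9}

```text
time: 23.57
ee_pos: [577.7, -164.6, 128.5]
tool_rot: [2.222, 2.221, -0.0]
wrist_force: [-0.2, 0.7, 0.6]
gripper_width: 0.869
grip_force: 0.0
```

Call:
arm_command:
  deltas:
    - {"rx":0,"ry":0,"rz":0,"x":0,"y":0,"z":-1,"hand":0.9}
    - {"rx":0,"ry":0,"rz":0,"x":0,"y":0,"z":-3,"hand":0.9}
    - {"rx":0,"ry":0,"rz":0,"x":0,"y":0,"z":-5.5,"hand":0.9}
    - {"rx":0,"ry":0,"rz":0,"x":0,"y":0,"z":-8,"hand":0.9}
    - {"rx":0,"ry":0,"rz":0,"x":0,"y":0,"z":-10,"hand":0.9}
    - {"rx":0,"ry":0,"rz":0,"x":0,"y":0,"z":-11,"hand":0.9}
    - {"rx":0,"ry":0,"rz":0,"x":0,"y":0,"z":-12,"hand":0.9}
    - {"rx":0,"ry":0,"rz":0,"x":0,"y":0,"z":-12,"hand":0.9}
    - {"rx":0,"ry":0,"rz":0,"x":0,"y":0,"z":-12,"hand":0.9}
    - {"rx":0,"ry":0,"rz":0,"x":0,"y":0,"z":-12,"hand":0.9}

```text
time: 24.4
ee_pos: [577.4, -164.4, 247.5]
tool_rot: [-2.221, -2.22, 0.001]
wrist_force: [0.8, -0.4, -0.0]
gripper_width: 0.897
grip_force: 0.0
```

Run:
```python
from h import *
status(("scene","wrist"))
import glob,os
a=cv2.imread(max(glob.glob("pics/wrist_*"),key=os.path.getmtime)); b=cv2.imread(max(glob.glob("pics/scene_*"),key=os.path.getmtime))
cv2.imwrite("pics/c4.png",np.hstack([cv2.resize(a,(400,300)),cv2.resize(b,(400,300))]))
```

```text
t 24.400 ee [ 577.4 -164.4  247.5] r 70.6 th -27.9 F [ 0.8 -0.4 -0. ] grip 0.0 w 0.897 j [-0.41  0.45  0.86  1.65 -0.36  1.21  0.53]
scene t 24.400 85 (94.5, 'phi 1.5')
wrist t 24.450 1982 (98.9, 'phi 3.1')
```

View pics/c4.png

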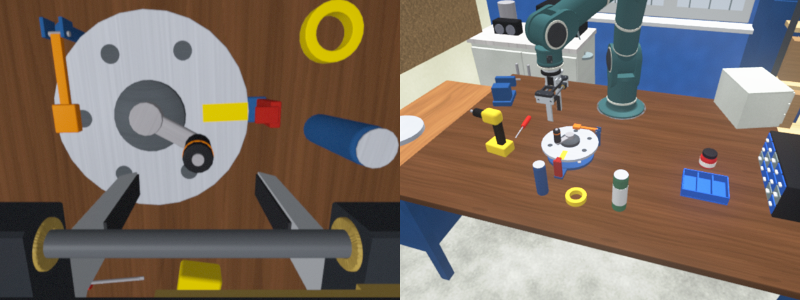

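The gripper is clear, the platter is at rest, and the stripe (225,112) lines up with the pointer blade (255,112). Nothing else on the bench has moved. Handing in.

```bash
python3 -c "
from plant import r
print(r.finish_job())"
```

```text
the job is handed in; nothing more can be done
None
```

The job is handed in, with no verdict returned: by the camera measurements and a fitted model, the platter ran at about 20 turns a minute for about 9 s (lowest about 18, during brief pauses for pictures), then stopped with the yellow mark within about 3 mm of the pointer, handle released and everything at rest.

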